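# Put a pressed-tea bar into its clip-top canister and clamp the lid

### The arm

A 6-joint arm with a two-finger parallel gripper is mounted at the origin on the work surface. World frame = base frame: x ahead of the robot, y to its left, z up, the work surface at z = 0. Lengths are in mm, angles in rad, forces in N, time in s.
With the tool pointing down it reaches from about 350 to 875 mm from the base axis. Payload 4.2 kg.
Tool frame: the origin (TCP) lies on the centre line of the jaws, within the pads' length; the fingertips stand 14 mm ahead of it and the grasp point (between the pads) lies 5 mm behind it (tcp_to_tips is the distance from the TCP to the fingertips, in mm); z points along the fingers, y is the direction in which the jaws open and shut (so a half turn about z gives the same grasp; the last joint's range is limited). The gripper opens to 85 mm and grips with 20 to 120 N. Pads are 22 mm wide; open, the fingers measure 114 mm over their backs; the gripper's body (76 mm by 85 mm) begins 54 mm behind the grasp point. The pads swing forward as they close: fully open they stand 13 mm farther back than shut.
Start: joints at [-0.93, 0.385, 0.008, 0, -1.194, -0.259], TCP at [232.883, -579.97, 245.312] pointing down, gripper open.
Joint ranges: [-3.14, 3.14], [-1.21, 2.06], [-1.07, 1.41], [-3.16, 2.05], [-2.99, -0.16], [-3.1, 3.1]. Speed limits (rad/s): [2.79, 2.79, 3.14, 3.14, 3.14, 3.14].

### API

Orientations are given as a unit quaternion [x, y, z, w].
In Python, from bench import read_state, get_image, job_done, tcp_to_tips gives the robot as it stands. The module is installed in compiled form; this text tells all that it offers.
- The arm moves only by the tool play_rows, never from a script. Its argument "targets" is a list of rows, each an object of numbers: "gripper": the gripper's target within -1 to 1 (shut at 1, half-way at 0, fully open at -1); "tx", "ty", "tz": the shift along the tool's x, y, z scaled (see below); "spin": the turn about the tool's z scaled (see below). A call has 1 to 12 rows; each row is the pose to reach, as a shift and turn from the pose commanded when the call began, along the tool's axes at that moment; what a row does not reach only later rows make up. The controller multiplies each number of a shift by 0.25 m and each number of a turn by pi/4 rad. A row lasts 1/8 s, in which the tool goes at most 62.5 mm and 10.7 degrees, less where a joint would pass 70% of its speed; a pose out of reach is approached as far as the arm can. A call with a number of a shift or a turn outside -1 to 1 is refused whole. A call with a gripper value outside its range is refused whole. The fingers move at their own pace and stop on an object; the grip force is fixed at half the most. Time passes only in rows, so rows that repeat a pose let the fingers close. It gives the time, the measured TCP pose, the force and the opening at its end, in the units of the state.
- read_state(): the state, without advancing time (a new reading comes with each control period).
- get_image(name): name is "scene" or "side" or "wrist"; returns a dict with "frame" (384x512x3 uint8, red, green, blue), "depth" (384x512 float32, mm along the optical axis (not along the pixel's ray), 0 where there is no reading), "mtx" (3x3 intrinsics, pixels), "k1" (the pictures are not rectified: a ray, as slopes to the right and down, at radius r is drawn at 1 + k1 r^2 times it, then the intrinsics apply), "world_to_cam" (4x4, takes a point from world to camera coordinates). Camera axes: x right, y up, looking along -z (the intrinsics and any distortion apply to the point x, -y, -z); pixel columns grow to the right and rows downward; lengths in mm; the calibration is good to about 2 mm. A picture is of the moment at which its call begins.
- job_done(): hands the job in, once; it reports no verdict.
The state is a dict: "clock": time; "joints": joint angles; "joint_vel": joint speeds; "joint_efforts": joint torques, N m; "position": TCP position; "ee_rot": TCP orientation; "contact_force": force on the tool from outside, world axes, zero at the start; "wrist_torque": the same for the moment, N m; "gripper_width": finger opening in mm.
Only numpy, scipy, OpenCV 4.12 (cv2) and the standard library are available. Lean on these libraries where they do the work, as an engineer would, in place of code of your own. Each camera call takes 0.05 s, during which the arm holds its last target.

### The job

Put the narrower of the two pressed-tea bars in the rack away: slip it end-on through the slot in the mouth of the tilted canister until it is all the way inside, then swing the lid shut, and last swing the wire bail over the sprung ridge on the lid until it snaps past centre and clamps the lid. Leave the wide bar, the jar, the cup and the jug standing where they are.

Things in the scene. Friction and masses are not known exactly. Their poses are not given: they have to be found in the camera images.
- canister: Aluminium rectangular tea canister, fixed in a cradle that tilts it 25 degrees, mouth toward its front. 66 (x) by 80 (y) by 127 mm (z), 3 mm walls. Origin: centre of its underside, 32 mm above the table. Axes: -x to its front (roughly to the robot), z out of the mouth along its centre line. Inner floor at z = 12 mm; the mouth has an 8 mm steel plate (top at z = 127 mm) with one slot.
- slot (a point): Centre of the slot at the top face of the mouth plate, axes as the canister. The slot is 55 mm along x and 15.5 mm along y (its 3 mm chamfer widens the top), right through the 8 mm plate; a bar let go in it slides on in by its weight.
- lid (a joint): Angle of the flat lid: 0 is shut, it grows as the lid swings up and back (range 0 to 2.2). A stiff hinge (about 0.08 N m): it stays where it is left. It starts open, standing up behind the mouth.
- lid_hinge (a point): Middle of the lid's hinge line, along the canister's y, at x = 36 mm, z = 130 mm in the canister; axes as the canister.
- lid_edge (a point): Middle of the lid's free edge on its outer (upper) face: 73 mm from the hinge; lid 84 mm wide, 8 mm thick, hinge line in its underside plane. A sprung round steel ridge (20 mm across, 40 mm long along y) stands on the outer face, centre 26 mm from the hinge, crest 20 mm above the lid's underside plane; it sinks up to 5 mm at 6 N/mm.
- bail (a joint): Angle of the wire bail: 0 points to the canister's front (-x), pi/2 along its z. It meets the shut lid's ridge at about 1.6, dead centre is 1.68, its stop 1.744. Past centre the ridge's spring holds it on the stop; before it, it is pushed back. Getting over takes 5 to 12 N at the grip, as much back. Friction (0.08 N m) holds it elsewhere. It starts in front at 0.7 to 1.05.
- bail_pivot (a point): Middle of the bail's pivot line, along the canister's y, at x = 0, z = 56 mm in the canister; axes as the canister.
- bail_grip (a point): Centre of the bail's round grip rod: 12 mm thick, lying along the canister's y, free for 54 mm between its two wire stems, 122 mm from the pivot line. The bail's wire crossbar (8 mm thick, 92 mm long) that rides over the ridge is parallel to it, 96 mm from the pivot line; the legs run 46 mm either side of the middle.
- rack: Fixed wooden rack, base 100 (x) by 104 (y) by 10 mm, origin centre of its underside. Two bays at y = +30 and -30 mm, each 14.5 mm wide between 5 mm walls that run along x and reach 46 mm above the table. One bar stands on end in each bay.
- narrow_bar: The bar to put away: dark pressed tea with a paper band, 50 mm (its x) by 12 mm (its y) by 100 mm tall (its z), about 75 g. Origin: centre of its underside, at first 10 mm above the table; the bar stands with its x along the rack's x.
- narrow_bar_center (a point): Middle of the narrow bar, 50 mm above its underside.
- wide_bar: Like the narrow bar, but 74 mm wide (too wide for the slot); stays in the other bay. Origin: centre of its underside.
- wide_bar_center (a point): Middle of the wide bar, 50 mm above its underside.
- jar: Closed round white jar with a wooden cap, 76 mm across and 130 mm tall, origin centre of its underside, loose. Bystander.
- cup: Small open tea cup, 68 mm across, 50 mm tall, origin centre of its underside, loose. Bystander.
- jug: White jug with a side handle at its +y, 66 mm across without the handle, 85 mm tall, origin centre of its underside, loose. Bystander.
Mind the look-alikes: they are no part of the job. What is shaped like the wide_bar but green or yellow is not meant.

How it is judged:
By the outcome, as a careful person would: the job done as asked, in the order asked, and still so for the second after the job is handed in, with the robot touching nothing.
It also fails if it takes over 67 s, if anything falls off the work surface, if the arm or the gripper's body presses on something with over 40 N, if the wrist force passes 120 N, or if a joint passes its speed limit or range.

## Working session

There is one attempt and no reset: what is moved stays moved. The work goes in short steps, Python scripts to look and compute and a tool call to move; the robot and the scene stay as the last step left them, time stands still between calls to the robot, and variables do not carry over. Pictures are saved under pics/ and viewed, and the job is handed in when it is done.

Besides the shell and the picture viewer there is one more tool, called after ">>>" as a command line: name --argument value ..., lists and objects as JSON in quotes. play_rows: Moves the arm, as the interface text tells. Its arguments: {"type":"object","properties":{"targets":{"type":"array","items":{"type":"object","properties":{"gripper":{"type":"number"},"tx":{"type":"number","minimum":-1,"maximum":1},"ty":{"type":"number","minimum":-1,"maximum":1},"tz":{"type":"number","minimum":-1,"maximum":1},"spin":{"type":"number","minimum":-1,"maximum":1}}}}},"required":["targets"]}

```bash
ls; mkdir -p pics; cat > h.py <<'E'
import numpy as np, cv2
from bench import *
def snap(n,tag):
    d=get_image(n); cv2.imwrite(f'pics/{tag}.png',cv2.cvtColor(d['frame'],cv2.COLOR_RGB2BGR)); np.savez(f'pics/{tag}.npz',**{k:np.array(v) for k,v in d.items()}); return d
def load(tag): return dict(np.load(f'pics/{tag}.npz'))
def cloud(d):
    K=np.array(d['mtx']);k1=float(d['k1']);h,w=d['depth'].shape
    u,v=np.meshgrid(np.arange(w),np.arange(h))
    p=cv2.undistortPoints(np.stack([u,v],-1).reshape(-1,1,2).astype(float),K,np.array([k1,0,0,0.])).reshape(h,w,2)
    z=d['depth']; X=np.stack([p[...,0]*z,-p[...,1]*z,-z,np.ones_like(z)],-1)
    W=X@np.linalg.inv(d['world_to_cam']).T
    W=W[...,:3]; W[z<=0]=np.nan
    return W
def proj(d,P):
    P=np.atleast_2d(P); c=(np.c_[P,np.ones(len(P))]@d['world_to_cam'].T)[:,:3]
    a=np.c_[c[:,0]/-c[:,2],-c[:,1]/-c[:,2]]; r2=(a**2).sum(1,keepdims=True); a=a*(1+float(d['k1'])*r2)
    K=np.array(d['mtx']); return a*[K[0,0],K[1,1]]+K[:2,2]
E
python3 - <<'E'
from h import *
for n in ['scene','side','wrist']:
    d=snap(n,n+'0'); print(n,d['mtx'].tolist() if hasattr(d['mtx'],'tolist') else d['mtx'],d['k1'],np.linalg.inv(d['world_to_cam'])[:3].round(2).tolist())
print(read_state(),tcp_to_tips)
E
```

```text
pics
scene [[350.53159034015505, 0.0, 251.31961237632603], [0.0, 350.53159034015505, 194.21331699300657], [0.0, 0.0, 1.0]] -0.10855524055108522 [[0.49, -0.74, 0.46, 1002.29], [0.87, 0.42, -0.26, -190.82], [-0.0, 0.52, 0.85, 895.16]]
side [[488.52148592313904, 0.0, 256.4761799937882], [0.0, 488.52148592313904, 187.73640654640238], [0.0, 0.0, 1.0]] -0.049138092739598314 [[-0.94, 0.19, -0.28, 260.63], [-0.34, -0.58, 0.74, 936.45], [-0.02, 0.79, 0.61, 850.39]]
wrist [[292.4770093728636, 0.0, 251.97858866574907], [0.0, 292.4770093728636, 188.4718008796703], [0.0, 0.0, 1.0]] -0.01330560877354874 [[-0.37, -0.88, -0.29, 159.35], [0.93, -0.35, -0.12, -609.74], [0.0, -0.31, 0.95, 373.46]]
{'clock': 0.15, 'joints': array([-9.30416853e-01,  3.85386190e-01,  6.94984804e-03, -3.31988649e-04,
       -1.19399114e+00, -2.58618136e-01]), 'joint_vel': array([-0.00035307, -0.00378136,  0.00392507,  0.00082995, -0.0002273 ,
        0.00081504]), 'joint_efforts': array([ 1.86588477e-03, -3.92678905e+01,  1.88582522e+01,  4.18859929e+00,
       -3.44588923e-03, -3.61676470e-06]), 'position': array([ 232.71869533, -579.61919936,  244.47599537]), 'ee_rot': array([-1.89663484e-01,  9.81848804e-01,  8.01606041e-04, -2.15407594e-04]), 'contact_force': array([ 0.47192023, -1.23653383,  0.81533689]), 'wrist_torque': array([ 0.05713409, -0.02306914, -0.03029107]), 'gripper_width': 85.2723554747818} 14.0
```

View pics/scene0.png

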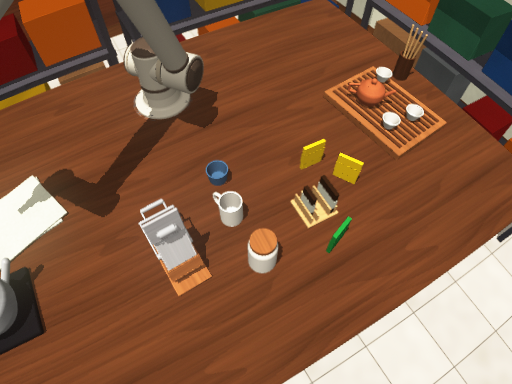

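View pics/side0.png

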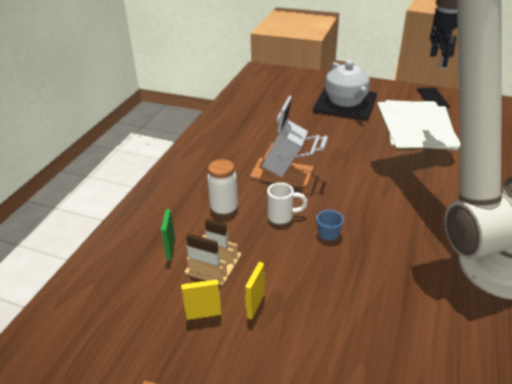

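View pics/wrist0.png

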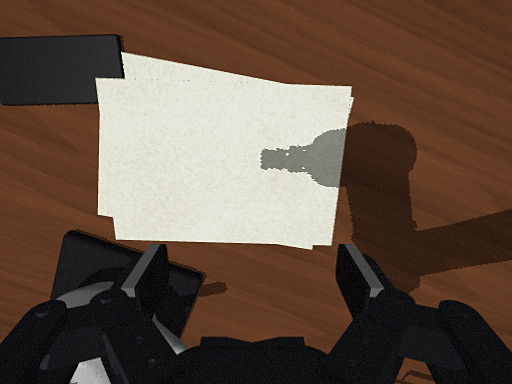

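```bash
python3 - <<'E'
from h import *
a=cv2.imread('pics/scene0.png'); b=cv2.imread('pics/side0.png')
c=np.hstack([cv2.resize(a[190:300,125:225],(400,440),interpolation=2),cv2.resize(a[130:260,280:380],(338,440),interpolation=2)])
cv2.imwrite('pics/z1.png',c)
c=np.hstack([cv2.resize(b[90:195,245:335],(377,440),interpolation=2),cv2.resize(b[200:330,150:280],(420,420),interpolation=2)[:440] if 0 else cv2.resize(b[200:330,150:280],(420,440),interpolation=2)])
cv2.imwrite('pics/z2.png',c)
E
```

```text
(no output)
```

View pics/z1.png

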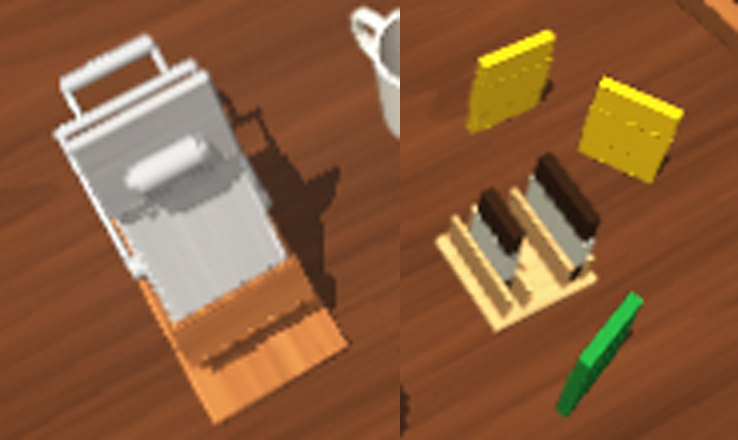

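View pics/z2.png

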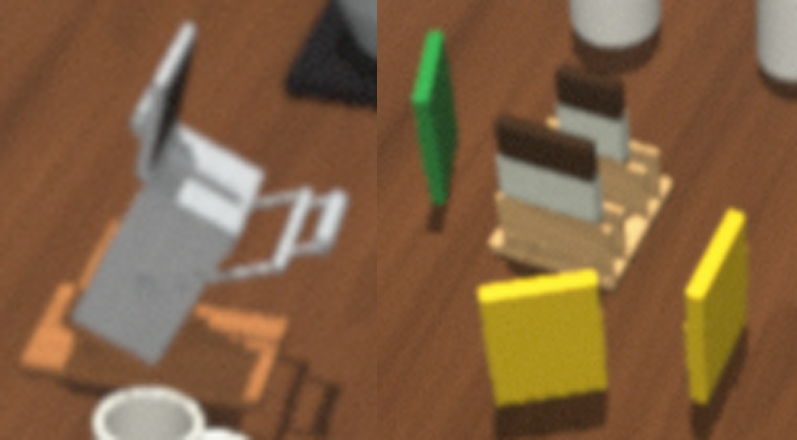

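```bash
python3 - <<'E'
from h import *
for n in ['scene0','side0']:
    d=load(n); W=cloud(d); im=d['frame']; hsv=cv2.cvtColor(im,cv2.COLOR_RGB2HSV)
    print(n)
    # dark brown bar tops
    if n=='scene0': rois=dict(narrow=(180,215,295,318),wide=(170,205,315,345)); can=(195,300,130,220)
    else: rois=dict(wide=(230,265,185,225),narrow=(218,250,203,232)); can=(92,195,245,335)
    for k,(a,b,c,e) in rois.items():
        P=W[a:b,c:e]; m=(im[a:b,c:e].max(-1)<70)&(P[...,2]>70)
        p=P[m]; print(k,len(p),np.percentile(p,[2,50,98],axis=0).round(0).tolist())
        t=p[p[:,2]>105]; 
        if len(t)>5:
            r=cv2.minAreaRect(t[:,:2].astype(np.float32)); print('top',len(t),r,t.mean(0).round(1))
    a,b,c,e=can; P=W[a:b,c:e]; m=(hsv[a:b,c:e,1]<60)&(P[...,2]>25); p=P[m]
    print('can',len(p),np.percentile(p,[1,50,99],axis=0).round(0).tolist())
    p=W[np.isfinite(W).all(-1)]; print('table z',np.median(p[abs(p[:,2])<20][:,2]))
E
```

```text
scene0
narrow 121 [[631.0, 176.0, 84.0], [655.0, 178.0, 106.0], [678.0, 186.0, 112.0]]
top 63 ((654.0294799804688, 181.57705688476562), (9.60202407836914, 48.2741584777832), 87.16808319091797) [654.9 180.9 109.6]
wide 198 [[626.0, 231.0, 88.0], [664.0, 237.0, 108.0], [696.0, 246.0, 113.0]]
top 115 ((655.3579711914062, 223.12388610839844), (64.50918579101562, 69.79177856445312), 71.41917419433594) [662.  237.8 110.1]
can 2232 [[494.0, -241.0, 59.0], [613.0, -193.0, 136.0], [647.0, -30.0, 240.0]]
table z 1.4947378475997084
side0
wide 289 [[620.0, 189.0, 82.0], [648.0, 250.0, 94.0], [688.0, 253.0, 109.0]]
top 41 ((652.7959594726562, 250.64781188964844), (6.037138938903809, 69.71212005615234), 89.5581283569336) [650.2 250.5 107. ]
narrow 262 [[620.0, 187.0, 83.0], [641.0, 192.0, 97.0], [670.0, 253.0, 109.0]]
top 47 ((643.6242065429688, 220.91964721679688), (45.57167053222656, 65.73461151123047), 5.3824286460876465) [640.3 219.2 107.2]
can 2030 [[487.0, -623.0, 30.0], [583.0, -153.0, 115.0], [644.0, -8.0, 237.0]]
table z -0.7449419603838123
```

```bash
cat >> h.py <<'E'
from scipy.spatial.transform import Rotation as Ro
def plan(target,yaw=None,pos=None,R=None):
    """numbers for play_rows from current (or given) pose to world target; yaw=deg of tool y axis (mod 180)"""
    s=read_state(); p=s['position'] if pos is None else np.array(pos); R=Ro.from_quat(s['ee_rot']).as_matrix() if R is None else R
    t=R.T@(np.array(target)-p)/250
    cur=np.degrees(np.arctan2(R[1,1],R[0,1])); sp=0
    if yaw is not None: sp=-((yaw-cur+90)%180-90)/45
    return t.round(3).tolist(), round(sp,3), round(cur,2)
E
python3 -c "
from h import *
print(plan([640,180,320],90))"
```

```text
([-2.644, 2.214, -0.299], np.float64(0.486), np.float64(111.87))
```

>>> play_rows --targets '[{"gripper": -1, "tx": -0.2, "ty": 0.15, "tz": -0.25}, {"gripper": -1, "tx": -0.4, "ty": 0.33, "tz": -0.4}, {"gripper": -1, "tx": -0.6, "ty": 0.5, "tz": -0.4}, {"gripper": -1, "tx": -0.8, "ty": 0.67, "tz": -0.4}, {"gripper": -1, "tx": -1, "ty": 0.84, "tz": -0.4}, {"gripper": -1, "tx": -1, "ty": 0.84, "tz": -0.4}]'

```text
invalid input
```

>>> play_rows --targets '[{"gripper": -1, "tx": -0.2, "ty": 0.16}, {"gripper": -1, "tx": -0.4, "ty": 0.33}, {"gripper": -1, "tx": -0.6, "ty": 0.5}, {"gripper": -1, "tx": -0.8, "ty": 0.67}, {"gripper": -1, "tx": -1, "ty": 0.84}, {"gripper": -1, "tx": -1, "ty": 0.84}]'

```text
invalid input
```

```bash
python3 -c "
from h import *
print(plan([630,180,320],90),read_state()['position'],read_state()['clock'])"
```

```text
([-2.606, 2.229, -0.299], np.float64(0.486), np.float64(111.87)) [ 232.71869533 -579.61919936  244.47599537] 0.15
```

>>> play_rows --targets '[{"gripper": -1, "tx": -0.2, "ty": 0.15, "tz": -0.25, "spin": 0}, {"gripper": -1, "tx": -0.4, "ty": 0.33, "tz": -0.4, "spin": 0}, {"gripper": -1, "tx": -0.6, "ty": 0.5, "tz": -0.4, "spin": 0}, {"gripper": -1, "tx": -0.8, "ty": 0.67, "tz": -0.4, "spin": 0}, {"gripper": -1, "tx": -1, "ty": 0.84, "tz": -0.4, "spin": 0}, {"gripper": -1, "tx": -1, "ty": 0.84, "tz": -0.4, "spin": 0}]'

```text
clock: 0.9
position: [387.2, -289.7, 345.5]
ee_rot: [-0.19, 0.982, 0.0, 0.0]
contact_force: [0.1, 0.0, -0.2]
gripper_width: 85.5
```

```bash
python3 -c "
from h import *
print(plan([520,-130,370],90))"
```

```text
([-0.732, 0.394, -0.098], np.float64(0.488), np.float64(111.96))
```

>>> play_rows --targets '[{"gripper": -1, "tx": -0.22, "ty": 0.12, "tz": -0.05, "spin": 0.15}, {"gripper": -1, "tx": -0.44, "ty": 0.24, "tz": -0.1, "spin": 0.3}, {"gripper": -1, "tx": -0.66, "ty": 0.36, "tz": -0.1, "spin": 0.45}, {"gripper": -1, "tx": -0.73, "ty": 0.39, "tz": -0.1, "spin": 0.49}, {"gripper": -1, "tx": -0.73, "ty": 0.39, "tz": -0.1, "spin": 0.49}]'

```text
clock: 1.52
position: [520.4, -132.1, 369.3]
ee_rot: [0.0, 1.0, 0.0, -0.001]
contact_force: [0.1, 0.2, -0.2]
gripper_width: 85.1
```

```bash
python3 - <<'E'
from h import *
d=snap('wrist','w1'); print(plan([640,180,330],90), read_state()['position'])
E
```

```text
([-0.48, 1.253, 0.158], np.float64(-0.002), np.float64(89.92)) [ 519.71529599 -132.95668065  369.66461927]
```

View pics/w1.png

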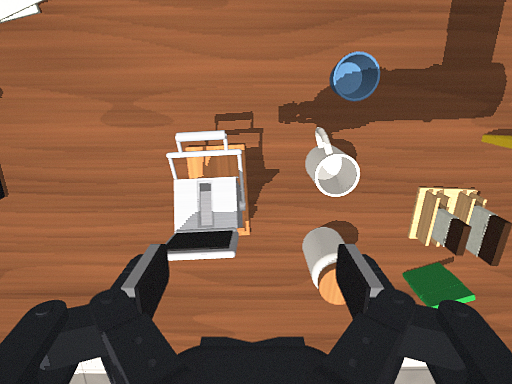

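```bash
python3 - <<'E'
from h import *
d=load('w1'); W=cloud(d); im=cv2.cvtColor(d['frame'],cv2.COLOR_RGB2BGR)
a=cv2.resize(im[120:265,150:260],(440,580),interpolation=2); b=cv2.resize(im[175:285,400:512],(360,354),interpolation=2)
c=np.zeros((580,800,3),np.uint8); c[:,:440]=a; c[:354,440:]=b; cv2.imwrite('pics/w1z.png',c)
# mouth plane: right and left of slot
def fit(p):
    p=p[np.isfinite(p).all(-1)]; c=np.median(p,0)
    for i in range(5):
        u,s,v=np.linalg.svd(p-p.mean(0),full_matrices=False); n=v[2]*np.sign(v[2][2]); r=(p-p.mean(0))@n; p=p[abs(r)<max(2,2*r.std())]
    return p.mean(0),n,r.std(),len(p)
m=np.concatenate([W[188:222,182:197].reshape(-1,3),W[188:222,216:234].reshape(-1,3)])
c,n,s,k=fit(m); print('plate',c.round(1),n.round(3),s,k,'tilt',np.degrees(np.arccos(n[2])),'yaw of -x',np.degrees(np.arctan2(n[1],n[0])))
for v in range(176,232,6): print(v,[tuple(W[v,u].round(0)) for u in range(170,246,6)][:0], [int(x) if x==x else -1 for x in W[v,170:246:4,2]])
E
```

```text
plate [ 577.5 -188.2  148.4] [-0.423 -0.023  0.906] 0.7371907260352345 1108 tilt 25.085666353735846 yaw of -x -176.94918617676225
176 [] [0, 107, 0, 0, 1, 11, 10, 10, 10, 9, 10, 10, 9, 10, 10, 9, 119, 9, 103]
182 [] [0, 135, 135, 134, 135, 136, 135, 134, 134, 134, 133, 136, 137, 135, 136, 136, 138, 42, 101]
188 [] [1, 0, 138, 138, 138, 139, 139, 138, 64, 63, 61, 139, 138, 140, 139, 140, 141, 77, 98]
194 [] [0, 1, 140, 142, 142, 142, 142, 141, 32, 32, 32, 141, 143, 143, 144, 143, 144, 88, 94]
200 [] [1, 1, 145, 144, 146, 145, 146, 145, 36, 37, 37, 145, 146, 146, 147, 146, 147, 97, 89]
206 [] [1, 0, 149, 148, 149, 148, 148, 146, 40, 41, 41, 149, 150, 150, 150, 149, 149, 105, 91]
212 [] [0, 0, 152, 151, 150, 152, 151, 150, 45, 46, 45, 152, 152, 152, 152, 151, 153, 114, 35]
218 [] [1, 1, 155, 156, 155, 154, 154, 155, 49, 50, 49, 156, 157, 154, 157, 156, 156, 123, 39]
224 [] [0, 0, 158, 158, 157, 158, 159, 157, 54, 54, 53, 158, 159, 159, 159, 159, 160, 130, 44]
230 [] [0, 1, 165, 166, 166, 166, 166, 167, 167, -1, 168, 168, 167, 170, 168, 169, 168, 76, 75]
```

View pics/w1z.png

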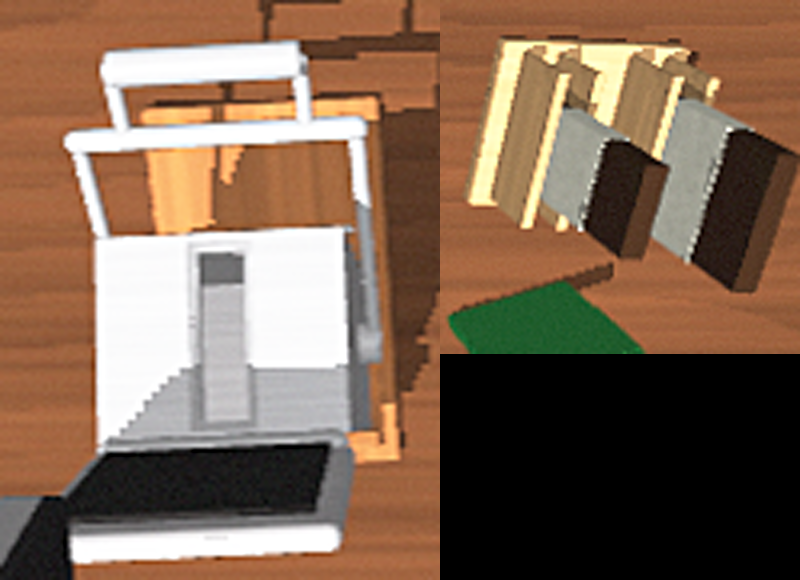

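```bash
cat >> h.py <<'E'
def rays(d,uv):
    K=np.array(d['mtx']); p=cv2.undistortPoints(np.array(uv,float).reshape(-1,1,2),K,np.array([float(d['k1']),0,0,0.])).reshape(-1,2)
    T=np.linalg.inv(d['world_to_cam']); D=np.c_[p[:,0],-p[:,1],-np.ones(len(p))]@T[:3,:3].T
    return T[:3,3],D
def onplane(d,uv,c,n):
    o,D=rays(d,uv); t=((c-o)@n)/(D@n); return o+D*t[:,None]
E
python3 - <<'E'
from h import *
d=load('w1'); W=cloud(d)
c=np.array([577.5,-188.2,148.4]); n=np.array([-np.sin(np.radians(25.09))*np.cos(.05),-np.sin(np.radians(25.09))*np.sin(.05),np.cos(np.radians(25.09))])
D=(W-c)@n
sl=(D<-15)
sl[:180]=0; sl[228:]=0; sl[:,:193]=0; sl[:,220:]=0
ys,xs=np.nonzero(sl); print(xs.min(),xs.max(),ys.min(),ys.max())
# left/right edges per row (pixel borders), onto plane
L=[];Rr=[];PL=[];PR=[]
for v in range(ys.min()+3,ys.max()-2):
    r=xs[ys==v]; L.append((r.min()-.5,v)); Rr.append((r.max()+.5,v))
    on=np.nonzero(abs(D[v,150:260])<3)[0]+150; PL.append((on.min()-.5,v)); PR.append((on.max()+.5,v))
for nm,e in dict(slotL=L,slotR=Rr,plL=PL,plR=PR).items():
    P=onplane(d,e,c,n); a=np.polyfit(P[:,0],P[:,1],1); print(nm,'slope deg',np.degrees(np.arctan(a[0]*np.cos(np.radians(25.09)))).round(2),'y at x=577',np.polyval(a,577).round(2), P[0].round(1),P[-1].round(1), 'res',np.std(P[:,1]-np.polyval(a,P[:,0])).round(2))
# top/bottom of slot
for u in range(201,210,2):
    col=ys[xs==u]; print(u,onplane(d,[(u,col.min()-.5),(u,col.max()+.5)],c,n).round(1).tolist())
on=abs(D)<3; on[:170]=0;on[240:]=0
for u in (180,188,225,232):
    col=np.nonzero(on[:,u])[0]; print(u,col.min(),col.max(),onplane(d,[(u,col.min()-.5),(u,col.max()+.5)],c,n).round(1).tolist())
E
```

```text
201 211 183 224
slotL slope deg 1.14 y at x=577 -198.31 [ 555.9 -198.8  138.1] [ 596.7 -197.9  157.2] res 0.0
slotR slope deg 2.51 y at x=577 -185.11 [ 555.9 -185.8  138.3] [ 596.6 -183.8  157.4] res 0.38
plL slope deg 1.75 y at x=577 -231.95 [ 556.1 -232.7  137.4] [ 597.  -231.3  156.5] res 0.0
plR slope deg 2.72 y at x=577 -152.97 [ 555.7 -154.7  139. ] [ 596.3 -151.9  158.1] res 0.39
201 [[553.0, -198.2, 136.7], [598.4, -197.2, 158.0]]
203 [[551.8, -195.6, 136.2], [600.7, -194.6, 159.1]]
205 [[551.8, -193.0, 136.3], [600.7, -192.0, 159.1]]
207 [[551.8, -190.4, 136.3], [600.7, -189.5, 159.2]]
209 [[551.7, -187.8, 136.4], [600.6, -186.9, 159.2]]
180 180 229 [[548.4, -225.7, 133.9], [606.7, -223.9, 161.2]]
188 179 229 [[547.1, -215.3, 133.6], [606.6, -213.6, 161.4]]
225 177 227 [[544.5, -167.1, 133.5], [603.9, -166.5, 161.2]]
232 177 227 [[544.5, -158.0, 133.7], [603.8, -157.6, 161.4]]
```

```bash
cat >> h.py <<'E'
yaw=np.radians(2.8); ti=np.radians(25)
zc=np.array([-np.sin(ti)*np.cos(yaw),-np.sin(ti)*np.sin(yaw),np.cos(ti)])
xc=np.array([np.cos(ti)*np.cos(yaw),np.cos(ti)*np.sin(yaw),np.sin(ti)])
yc=np.cross(zc,xc)
SL=np.array([576.3,-192.1,147.5]); OR=SL-127*zc
C=np.stack([xc,yc,zc],1)
def toc(P): return (np.asarray(P)-OR)@C
def tow(p): return OR+C@np.asarray(p,float)
E
python3 - <<'E'
from h import *
d=load('w1'); W=cloud(d); Q=toc(W); print('origin',OR,tow([36,0,130]),tow([0,0,56]))
hsv=cv2.cvtColor(d['frame'],cv2.COLOR_RGB2HSV)
m=(hsv[...,1]<60)&(hsv[...,2]>140)&(W[...,2]>60)
g=m.copy(); g[:129]=0; g[142:]=0; g[:,:176]=0; g[:,226:]=0
q=Q[g]; q=q[abs(q[:,1])<40]; print('grip',len(q),np.percentile(q,[5,50,95],axis=0).round(1).tolist())
r=np.hypot(q[:,0],q[:,2]-56); a=np.arctan2(q[:,2]-56,-q[:,0]); print(np.median(r),np.median(a))
g=m.copy(); g[:149]=0; g[158:]=0; g[:,:170]=0; g[:,238:]=0
q=Q[g]; q=q[abs(q[:,1])<55]; print('cross',len(q),np.percentile(q,[5,50,95],axis=0).round(1).tolist())
r=np.hypot(q[:,0],q[:,2]-56); a=np.arctan2(q[:,2]-56,-q[:,0]); print(np.median(r),np.median(a))
# lid inner face dark
g=(d['frame'].max(-1)<60); g[:232]=0; g[252:]=0; g[:,:176]=0;g[:,230:]=0
q=Q[g]; q=q[np.isfinite(q).all(-1)&(q[:,2]>100)]; print('lid',len(q),np.percentile(q,[5,50,95],axis=0).round(1).tolist())
print('lid ang',np.median(np.arctan2(q[:,2]-130,-(q[:,0]-36))))
# bars
for nm,(a,b,c,e) in dict(narrow=(205,262,436,468),wide=(205,275,460,512)).items():
    g=np.zeros_like(m); g[a:b,c:e]=1; g&=(W[...,2]>104)
    p=W[g]; print(nm,len(p),np.median(p[:,2]),cv2.minAreaRect(p[:,:2].astype(np.float32)))
E
```

```text
origin [ 629.90844162 -189.47810979   32.39891105] [ 607.62178694 -190.56810905  165.43318078] [ 606.27007366 -190.63421886   83.15214712]
grip 461 [[-88.3, -27.5, 144.6], [-82.6, 0.5, 149.3], [-78.6, 27.8, 150.9]]
125.0226661517469 0.8461254703053275
cross 413 [[-69.4, -40.6, 126.4], [-65.6, -1.1, 129.0], [-62.7, 40.1, 130.9]]
98.50968156639236 0.839156656443579
lid 871 [[36.8, -25.4, 142.7], [44.3, 3.4, 170.2], [50.6, 30.6, 192.8]]
lid ang 1.7730086187723149
narrow 289 110.01108672720034 ((651.0103759765625, 182.92791748046875), (12.659520149230957, 48.446556091308594), 88.47760009765625)
wide 724 110.17251967299265 ((656.491455078125, 213.69052124023438), (73.42106628417969, 72.23296356201172), 87.3355484008789)
```

>>> play_rows --targets '[{"gripper": 0, "tx": -0.11, "ty": 0.2, "tz": 0, "spin": 0}, {"gripper": 0, "tx": -0.22, "ty": 0.4, "tz": 0, "spin": 0}, {"gripper": 0, "tx": -0.33, "ty": 0.6, "tz": 0, "spin": 0}, {"gripper": 0, "tx": -0.44, "ty": 0.8, "tz": 0.1, "spin": 0.03}, {"gripper": 0, "tx": -0.5, "ty": 0.98, "tz": 0.25, "spin": 0.04}, {"gripper": 0, "tx": -0.52, "ty": 1, "tz": 0.45, "spin": 0.04}, {"gripper": 0, "tx": -0.52, "ty": 1, "tz": 0.45, "spin": 0.04}]'

```text
clock: 2.45
position: [648.2, 114.9, 252.9]
ee_rot: [0.018, 1.0, -0.002, -0.005]
contact_force: [-0.9, 0.0, 0.4]
gripper_width: 42.3
```

```bash
python3 - <<'E'
from h import *
d=snap('wrist','w2'); print(plan([652,183,95],88), read_state()['position'],read_state()['gripper_width'])
W=cloud(d); im=cv2.cvtColor(d['frame'],cv2.COLOR_RGB2BGR)
g=(W[...,2]>103)&(W[...,2]<116)&(im.max(-1)<130)
nl,lab,st,ce=cv2.connectedComponentsWithStats(g.astype(np.uint8))
for i in range(1,nl):
    if st[i,4]>150:
        p=W[lab==i]; print(st[i],p.mean(0).round(1),cv2.minAreaRect(p[:,:2].astype(np.float32)))
E
```

```text
([-0.001, 0.275, 0.647], np.float64(-0.0), np.float64(87.99)) [649.92557536 114.69745575 257.00072902] 42.68541920984936
[ 372  147   24   73 1068] [655.9 242.3 109.6] ((657.5780639648438, 243.37918090820312), (13.28444766998291, 73.07827758789062), 87.40743255615234)
[315 154  17  51 674] [650.  182.9 109.8] ((651.1219482421875, 183.6163787841797), (12.275262832641602, 49.753318786621094), 87.76313781738281)
```

View pics/w2.png

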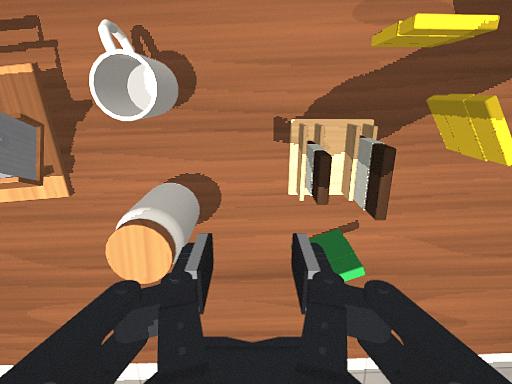

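```bash
python3 - <<'E'
from h import *
for t in ['w2','scene0','side0','w1']:
    d=load(t); W=cloud(d); hsv=cv2.cvtColor(d['frame'],cv2.COLOR_RGB2HSV)
    g=(hsv[...,0]>45)&(hsv[...,0]<85)&(hsv[...,1]>120)&(W[...,2]>10)&(abs(W[...,1]-220)<150)&(W[...,0]>600)&(W[...,0]<900)
    p=W[g]; print(t,len(p),np.percentile(p,[1,50,99],axis=0).round(0).tolist())
    t2=p[p[:,2]>88]
    if len(t2)>5: print(cv2.minAreaRect(t2[:,:2].astype(np.float32)))
# jar
d=load('w1');W=cloud(d);hsv=cv2.cvtColor(d['frame'],cv2.COLOR_RGB2HSV)
g=(W[...,2]>110)&(W[...,1]>-80)&(W[...,1]<120)&(W[...,0]>580); print('jar',np.percentile(W[g],[2,50,98],axis=0).round(0).tolist())
# rack walls in w2
d=load('w2');W=cloud(d);g=(abs(W[...,2]-46)<3)&(W[...,0]>560)&(W[...,1]>140)&(W[...,1]<290)
p=W[g];print(len(p));
for lo in range(160,270,4):
    q=p[(p[:,1]>=lo)&(p[:,1]<lo+4)]
    if len(q)>5: print(lo,len(q),q[:,0].min().round(),q[:,0].max().round())
E
```

```text
w2 1302 [[755.0, 195.0, 11.0], [761.0, 218.0, 69.0], [770.0, 234.0, 102.0]]
((708.7470703125, 181.32723999023438), (154.62789916992188, 30.611459732055664), 35.49517059326172)
scene0 257 [[760.0, 163.0, 13.0], [780.0, 187.0, 92.0], [790.0, 235.0, 104.0]]
((773.2543334960938, 198.6984405517578), (11.455580711364746, 73.17111206054688), 19.47259521484375)
side0 360 [[752.0, 171.0, 12.0], [761.0, 221.0, 75.0], [782.0, 239.0, 101.0]]
((769.2990112304688, 203.25991821289062), (11.558671951293945, 76.15914154052734), 19.57140350341797)
w1 1743 [[755.0, 164.0, 11.0], [767.0, 199.0, 63.0], [786.0, 232.0, 101.0]]
((770.8925170898438, 198.97821044921875), (13.929826736450195, 72.81283569335938), 16.177654266357422)
jar [[685.0, -33.0, 111.0], [714.0, -17.0, 130.0], [746.0, 4.0, 132.0]]
1128
168 67 634.0 694.0
172 237 605.0 694.0
176 84 605.0 676.0
192 75 606.0 630.0
196 22 606.0 627.0
204 8 763.0 765.0
208 10 762.0 763.0
212 9 761.0 763.0
216 8 759.0 760.0
220 9 757.0 760.0
224 9 756.0 758.0
228 91 643.0 756.0
232 257 607.0 755.0
236 147 607.0 695.0
252 51 608.0 621.0
256 18 608.0 623.0
```

>>> play_rows --targets '[{"gripper": 0, "tx": 0, "ty": 0.22, "tz": 0.1, "spin": 0}, {"gripper": 0, "tx": -0.005, "ty": 0.275, "tz": 0.25, "spin": 0}, {"gripper": 0, "tx": -0.005, "ty": 0.275, "tz": 0.4, "spin": 0}, {"gripper": 0, "tx": -0.005, "ty": 0.275, "tz": 0.52, "spin": 0}, {"gripper": 0, "tx": -0.005, "ty": 0.275, "tz": 0.6, "spin": 0}, {"gripper": 0, "tx": -0.005, "ty": 0.275, "tz": 0.648, "spin": 0}, {"gripper": 0, "tx": -0.005, "ty": 0.275, "tz": 0.648, "spin": 0}]'

```text
clock: 3.38
position: [654.9, 184.2, 97.2]
ee_rot: [0.018, 1.0, 0.0, 0.001]
contact_force: [0.8, -0.2, 0.4]
gripper_width: 42.7
```

>>> play_rows --targets '[{"gripper": 1, "tx": 0, "ty": 0, "tz": 0, "spin": 0}, {"gripper": 1, "tx": 0, "ty": 0, "tz": 0, "spin": 0}, {"gripper": 1, "tx": 0, "ty": 0, "tz": 0, "spin": 0}, {"gripper": 1, "tx": 0, "ty": 0, "tz": 0, "spin": 0}]'

```text
clock: 3.88
position: [655.0, 185.0, 97.5]
ee_rot: [0.017, 1.0, 0.0, 0.001]
contact_force: [0.5, -1.2, 5.1]
gripper_width: 11.2
```

>>> play_rows --targets '[{"gripper": 1, "tx": 0, "ty": 0, "tz": -0.1, "spin": 0}, {"gripper": 1, "tx": 0, "ty": 0, "tz": -0.2, "spin": 0}, {"gripper": 1, "tx": 0, "ty": 0, "tz": -0.26, "spin": 0}, {"gripper": 1, "tx": -0.1, "ty": -0.03, "tz": -0.26, "spin": 0}, {"gripper": 1, "tx": -0.22, "ty": -0.05, "tz": -0.26, "spin": 0}, {"gripper": 1, "tx": -0.32, "ty": -0.06, "tz": -0.26, "spin": 0}, {"gripper": 1, "tx": -0.32, "ty": -0.06, "tz": -0.26, "spin": 0}]'

```text
clock: 4.75
position: [734.0, 166.4, 158.8]
ee_rot: [0.018, 1.0, -0.0, -0.001]
contact_force: [-0.7, -0.2, -1.8]
gripper_width: 11.2
```

```bash
python3 - <<'E'
from h import *
print(read_state()['position'],read_state()['contact_force'],plan([732,172,125],88))
a=snap('wrist','w3'); b=snap('side','s3'); c=snap('scene','c3')
cv2.imwrite('pics/m3.png',cv2.cvtColor(np.hstack([cv2.resize(a['frame'],(400,300)),cv2.resize(b['frame'][180:330,130:330],(400,300),interpolation=2)]),cv2.COLOR_RGB2BGR))
E
```

```text
[734.01173527 166.44065808 158.76722293] [-0.70142771 -0.1698447  -1.75611196] ([0.009, 0.022, 0.135], np.float64(-0.001), np.float64(87.94))
```

View pics/m3.png

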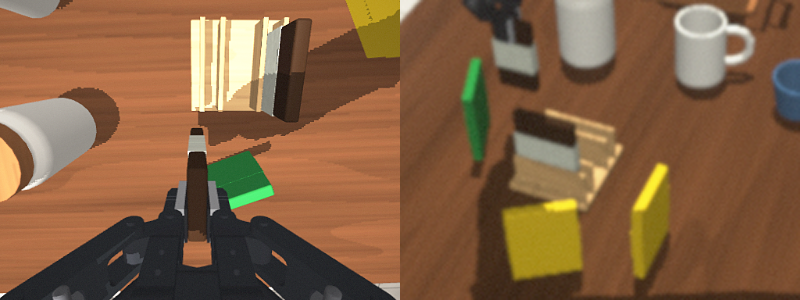

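```bash
python3 - <<'E'
from h import *
d=load('w3');W=cloud(d);g=(abs(W[...,2]-46)<2.5)&(W[...,0]>560)&(W[...,1]>150)&(W[...,1]<240)&(W[...,0]<715)
g[:, :235]=0
p=W[g]
for x in (620,660,690):
    q=p[abs(p[:,0]-x)<8]; h,e=np.histogram(q[:,1],np.arange(160,235,1.5)); print(x,[(e[i].round(1),int(h[i])) for i in range(len(h)) if h[i]>3])
q=p[(p[:,1]<178)];print(q[:,0].min(),q[:,0].max())
# held bar: paper band / bar points
g=(W[...,2]>60)&(W[...,2]<140)&(abs(W[...,1]-167)<14)&(W[...,0]>690)&(W[...,0]<780)
g[250:]=0
q=W[g]; print(len(q),np.percentile(q,[1,50,99],axis=0).round(1).tolist())
E
```

```text
620 [(np.float64(172.0), 10), (np.float64(173.5), 47), (np.float64(175.0), 47), (np.float64(176.5), 40), (np.float64(191.5), 23), (np.float64(193.0), 50), (np.float64(194.5), 45), (np.float64(196.0), 41), (np.float64(197.5), 6), (np.float64(232.0), 24)]
660 [(np.float64(170.5), 21), (np.float64(172.0), 41), (np.float64(173.5), 42), (np.float64(175.0), 42), (np.float64(190.0), 27), (np.float64(191.5), 42), (np.float64(193.0), 40), (np.float64(194.5), 22), (np.float64(230.5), 26), (np.float64(232.0), 46)]
690 [(np.float64(169.0), 7), (np.float64(170.5), 25), (np.float64(172.0), 28), (np.float64(173.5), 30), (np.float64(188.5), 4), (np.float64(190.0), 32), (np.float64(191.5), 32), (np.float64(193.0), 31), (np.float64(229.0), 19), (np.float64(230.5), 33), (np.float64(232.0), 34)]
605.3255205513767 693.9899489716917
555 [[704.7, 160.8, 75.2], [705.2, 166.9, 116.3], [706.5, 173.1, 139.7]]
```

>>> play_rows --targets '[{"gripper": 1, "tx": 0, "ty": 0.022, "tz": 0.07, "spin": 0}, {"gripper": 1, "tx": 0, "ty": 0.022, "tz": 0.135, "spin": 0}, {"gripper": 1, "tx": 0, "ty": 0.022, "tz": 0.135, "spin": 0}, {"gripper": 1, "tx": 0.03, "ty": 0.022, "tz": 0.135, "spin": 0}, {"gripper": 1, "tx": 0.05, "ty": 0.022, "tz": 0.135, "spin": 0}, {"gripper": 1, "tx": 0.07, "ty": 0.022, "tz": 0.135, "spin": 0}, {"gripper": 1, "tx": 0.07, "ty": 0.022, "tz": 0.135, "spin": 0}]'

```text
clock: 5.78
position: [718.3, 173.3, 129.3]
ee_rot: [0.017, 1.0, 0.001, 0.004]
contact_force: [4.6, -0.6, -1.0]
gripper_width: 11.0
```

>>> play_rows --targets '[{"gripper": 1, "tx": 0.03, "ty": 0, "tz": 0.01, "spin": 0}, {"gripper": 1, "tx": 0.06, "ty": 0, "tz": 0.015, "spin": 0}, {"gripper": 1, "tx": 0.09, "ty": 0, "tz": 0.015, "spin": 0}, {"gripper": 1, "tx": 0.12, "ty": 0, "tz": 0.015, "spin": 0}, {"gripper": 1, "tx": 0.12, "ty": 0, "tz": 0.015, "spin": 0}]'

```text
clock: 6.4
position: [689.8, 175.1, 127.8]
ee_rot: [0.017, 1.0, 0.002, 0.006]
contact_force: [5.3, -0.1, 5.4]
gripper_width: 11.0
```

```bash
python3 - <<'E'
from h import *
print(read_state()['position'],read_state()['contact_force'])
a=snap('wrist','w4'); b=snap('side','s4')
cv2.imwrite('pics/m4.png',cv2.cvtColor(np.hstack([cv2.resize(a['frame'],(400,300)),cv2.resize(b['frame'][150:300,130:330],(400,300),interpolation=2)]),cv2.COLOR_RGB2BGR))
E
```

```text
[689.80051093 175.14041069 127.83091406] [ 5.30299464 -0.08728324  5.39367231]
```

View pics/m4.png

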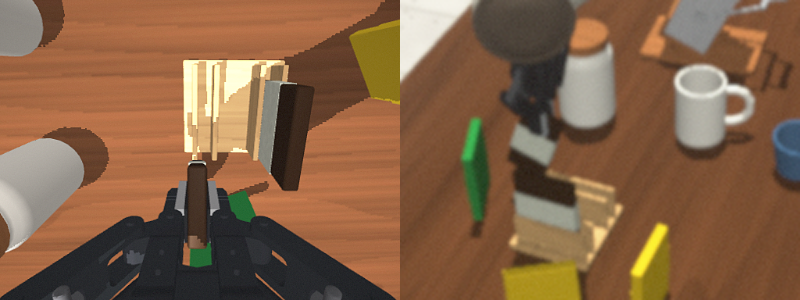

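>>> play_rows --targets '[{"gripper": 1, "tx": 0.02, "ty": -0.005, "tz": 0, "spin": 0}, {"gripper": 1, "tx": 0.02, "ty": -0.005, "tz": 0, "spin": 0}, {"gripper": 1, "tx": 0.0, "ty": -0.005, "tz": -0.1, "spin": 0}, {"gripper": 1, "tx": 0, "ty": -0.005, "tz": -0.3, "spin": 0}, {"gripper": 1, "tx": 0, "ty": -0.005, "tz": -0.5, "spin": 0}, {"gripper": 1, "tx": 0, "ty": -0.005, "tz": -0.7, "spin": 0}, {"gripper": 1, "tx": 0, "ty": -0.005, "tz": -0.8, "spin": 0}]'

```text
clock: 7.38
position: [685.5, 172.9, 327.0]
ee_rot: [0.017, 1.0, 0.001, 0.001]
contact_force: [-1.3, 0.1, -1.1]
gripper_width: 11.1
```

```bash
python3 - <<'E'
from h import *
s=read_state();print(s['position'],s['contact_force'],s['gripper_width'])
d=snap('side','s5'); W=cloud(d); hsv=cv2.cvtColor(d['frame'],cv2.COLOR_RGB2HSV)
b=d['frame']; x,y=proj(d,s['position'])[0].astype(int); print(x,y)
y0,x0=max(0,y-70),max(0,x-90); cv2.imwrite('pics/m5.png',cv2.cvtColor(cv2.resize(b[y0:y0+150,x0:x0+180],(720,600),interpolation=2),cv2.COLOR_RGB2BGR)); print(x0,y0)
E
```

```text
[685.52152291 172.92600024 326.96296473] [-1.2602673   0.08748004 -1.12067324] 11.063270849192795
193 135
103 65
```

View pics/m5.png

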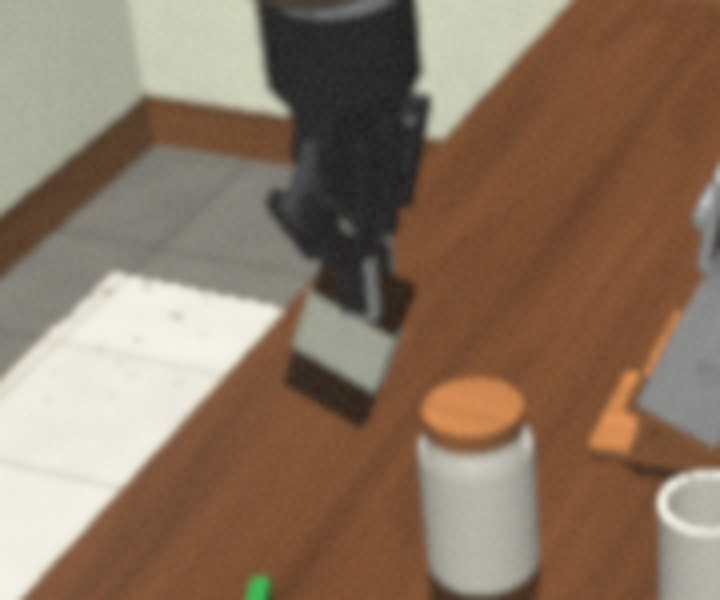

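```bash
cat > meas.py <<'E'
from h import *
import sys
def meas(tag,px,n,c):
    d=load(tag); P=onplane(d,px,np.array(c,float),np.array(n,float)); return P
E
python3 - <<'E'
from meas import *
px=[(103+a/4,65+b/4) for a,b in [(287,380),(360,424),(412,290),(316,293),(397,338),(376,393),(290,345)]]
P=meas('s5',px,[0.035,1,0],[685,179,330]); print(P.round(1))
for i,j in [(0,1),(3,4),(6,5)]: 
    v=P[j]-P[i]; print('len',np.linalg.norm(v).round(1),'ang',np.degrees(np.arctan2(v[2],v[0])).round(1))
for i,j in [(1,2),(5,4)]:
    v=P[j]-P[i]; print('len',np.linalg.norm(v).round(1),'lean',np.degrees(np.arctan2(-v[0],v[2])).round(1))
E
```

```text
[[736.9 177.2 256.5]
 [694.3 178.7 237.8]
 [654.4 180.1 331.2]
 [711.4 178.1 317.2]
 [665.9 179.7 299.6]
 [682.1 179.1 261.1]
 [731.9 177.4 280.3]]
len 46.6 ang -156.4
len 48.8 ang -158.9
len 53.3 ang -158.9
len 101.5 lean 23.1
len 41.8 lean 22.8
```

```bash
python3 - <<'E'
from h import *
print(plan([535,-194,300],92.8))
E
```

```text
([0.556, -1.488, 0.112], np.float64(-0.106), np.float64(88.04))
```

>>> play_rows --targets '[{"gripper": 1, "tx": 0.07, "ty": -0.15, "tz": 0, "spin": 0}, {"gripper": 1, "tx": 0.14, "ty": -0.35, "tz": 0, "spin": 0}, {"gripper": 1, "tx": 0.21, "ty": -0.55, "tz": 0, "spin": 0}, {"gripper": 1, "tx": 0.28, "ty": -0.75, "tz": 0, "spin": 0}, {"gripper": 1, "tx": 0.37, "ty": -0.95, "tz": 0, "spin": 0}, {"gripper": 1, "tx": 0.4, "ty": -1, "tz": 0, "spin": 0}]'

```text
clock: 8.18
position: [574.9, -75.6, 322.5]
ee_rot: [0.019, 1.0, 0.0, -0.002]
contact_force: [0.4, 0.1, -0.4]
gripper_width: 11.0
```

```bash
python3 - <<'E'
from h import *
print(plan([535,-194,280],92.8),read_state()['position'])
E
```

```text
([0.141, -0.479, 0.17], np.float64(-0.11), np.float64(87.84)) [574.93205425 -75.64298075 322.51307574]
```

>>> play_rows --targets '[{"gripper": 1, "tx": 0.14, "ty": -0.08, "tz": 0, "spin": -0.05}, {"gripper": 1, "tx": 0.16, "ty": -0.25, "tz": 0, "spin": -0.11}, {"gripper": 1, "tx": 0.16, "ty": -0.4, "tz": 0, "spin": -0.11}, {"gripper": 1, "tx": 0.15, "ty": -0.48, "tz": 0.06, "spin": -0.11}, {"gripper": 1, "tx": 0.15, "ty": -0.48, "tz": 0.16, "spin": -0.11}, {"gripper": 1, "tx": 0.15, "ty": -0.48, "tz": 0.16, "spin": -0.11}]'

```text
clock: 8.93
position: [534.5, -191.3, 279.6]
ee_rot: [-0.026, 1.0, 0.001, -0.004]
contact_force: [0.2, 0.1, -0.4]
gripper_width: 10.7
```

```bash
python3 - <<'E'
from h import *
s=read_state();print(plan([538.5,-194,242],92.8),s['position'])
a=snap('wrist','w6'); b=snap('scene','c6'); e=snap('side','s6')
cv2.imwrite('pics/m6.png',cv2.cvtColor(np.hstack([cv2.resize(a['frame'][100:300,130:330],(400,400),interpolation=2),cv2.resize(e['frame'][50:200,210:360],(400,400),interpolation=2)]),cv2.COLOR_RGB2BGR))
E
```

```text
([-0.017, -0.012, 0.15], np.float64(0.004), np.float64(92.96)) [ 534.50635165 -191.34619399  279.64391713]
```

View pics/m6.png

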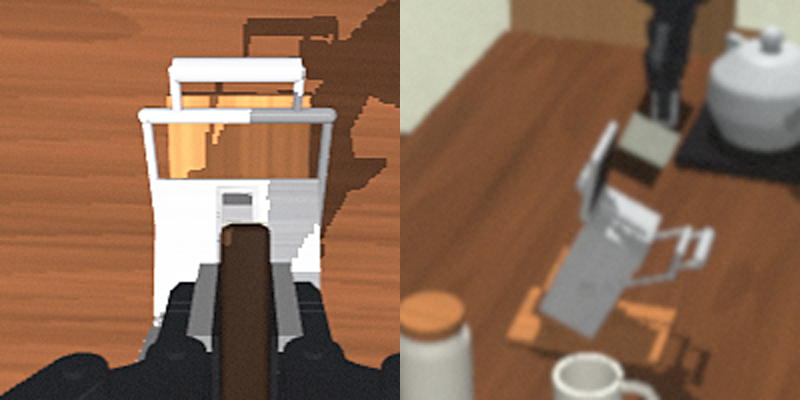

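>>> play_rows --targets '[{"gripper": 1, "tx": -0.017, "ty": -0.012, "tz": 0.08, "spin": 0}, {"gripper": 1, "tx": -0.017, "ty": -0.012, "tz": 0.15, "spin": 0}, {"gripper": 1, "tx": -0.017, "ty": -0.012, "tz": 0.15, "spin": 0}]'

```text
clock: 9.45
position: [540.2, -194.4, 245.4]
ee_rot: [-0.026, 1.0, 0.0, -0.001]
contact_force: [-1.2, -0.1, -0.3]
gripper_width: 11.4
```

```bash
python3 - <<'E'
from h import *
s=read_state();print(s['position'])
a=snap('wrist','w7'); b=snap('scene','c7'); e=snap('side','s7')
cv2.imwrite('pics/m7.png',cv2.cvtColor(np.hstack([cv2.resize(b['frame'][180:290,110:220],(400,400),interpolation=2),cv2.resize(e['frame'][80:180,250:350],(400,400),interpolation=2)]),cv2.COLOR_RGB2BGR))
W=cloud(a)
g=(W[...,2]>150)&(W[...,2]<240)&(abs(W[...,1]+192)<12)&(W[...,0]<560)&(W[...,0]>500); g[280:]=0
for z in (165,175,185,195):
    q=W[g&(abs(W[...,2]-z)<4)]; q=q[:] ; print(z,len(q),np.percentile(q,[3,50,97],axis=0).round(1).tolist() if len(q)>5 else '')
E
```

```text
[ 540.17112426 -194.3958161   245.36934792]
165 0 
175 0 
185 0 
195 0
```

View pics/m7.png

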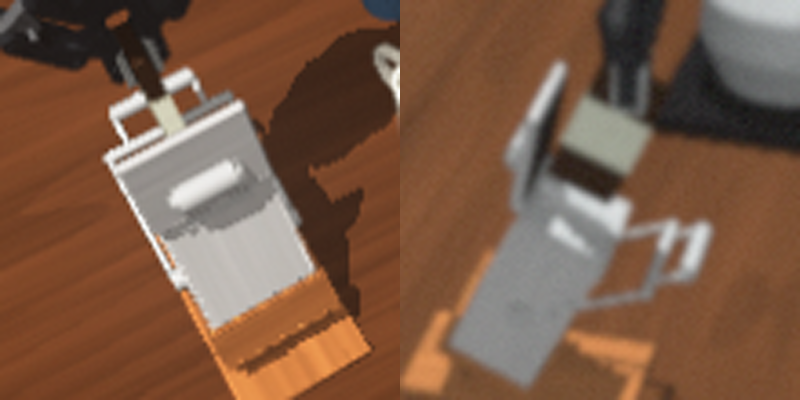

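```bash
python3 - <<'E'
from h import *
d=load('s7')
f=lambda L:[(250+(a-400)/4-.4,80+b/4-.4) for a,b in L]
P=onplane(d,f([(553,160),(610,196),(653,128),(588,92)]),tow([0,6,127]),yc); print('bar',toc(P).round(1))
P=onplane(d,f([(618,238),(528,385),(450,342),(540,185)]),tow([0,40,100]),yc); print('can corners',toc(P).round(1))
# predicted pixel of canister corners and slot
print((proj(d,[tow([-33,40,127]),tow([33,40,127]),tow([-33,40,0]),tow([33,40,0]),tow([-27.5,0,127]),tow([27.5,0,127])])-[250,80])*4+[400,0])
W=cloud(d); g=(W[...,2]>150)&(W[...,2]<215)&(abs(W[...,1]+190)<15)&(W[...,0]<600)&(W[...,0]>520)
b=d['frame'][...,:].astype(int); pap=g&(b.min(-1)>110)
q=toc(W[pap]); print('paper',len(q),np.percentile(q,[5,50,95],axis=0).round(1).tolist())
E
```

```text
bar [[ 29.5   6.  156.2]
 [-16.5   6.  153.5]
 [-17.1   6.  216. ]
 [ 32.1   6.  215.5]]
can corners [[-33.6  40.  149.4]
 [-35.3  40.    2.1]
 [ 28.8  40.    1.7]
 [ 29.6  40.  155.7]]
[[600.83702572 259.48615201]
 [516.03292992 211.85153553]
 [522.37166859 383.79359354]
 [442.40513372 339.16650835]
 [607.02811316 225.67005967]
 [537.96728617 186.82442103]]
paper 170 [[-15.9, -6.7, 124.9], [4.9, 5.4, 183.4], [27.0, 11.0, 200.6]]
```

```bash
python3 - <<'E'
from h import *
a=load('w7'); im=a['frame']; W=cloud(a)
cv2.imwrite('pics/m8.png',cv2.cvtColor(cv2.resize(im[130:280,160:360],(800,600),interpolation=2),cv2.COLOR_RGB2BGR))
Q=toc(W)
for v in range(190,300,6): print(v,[tuple(Q[v,u].round(0).astype(int)) for u in (244,250,256,262)])
E
```

```text
190 [(np.int64(-52), np.int64(-11), np.int64(1)), (np.int64(-52), np.int64(-3), np.int64(1)), (np.int64(-52), np.int64(5), np.int64(0)), (np.int64(-52), np.int64(13), np.int64(1))]
196 [(np.int64(-32), np.int64(-8), np.int64(127)), (np.int64(-32), np.int64(-2), np.int64(127)), (np.int64(-32), np.int64(3), np.int64(128)), (np.int64(-32), np.int64(8), np.int64(127))]
202 [(np.int64(-28), np.int64(-8), np.int64(121)), (np.int64(-28), np.int64(-2), np.int64(122)), (np.int64(-28), np.int64(3), np.int64(120)), (np.int64(-27), np.int64(8), np.int64(128))]
208 [(np.int64(-28), np.int64(-10), np.int64(14)), (np.int64(-28), np.int64(-3), np.int64(12)), (np.int64(-28), np.int64(5), np.int64(12)), (np.int64(-22), np.int64(8), np.int64(126))]
214 [(np.int64(-13), np.int64(-5), np.int64(244)), (np.int64(-13), np.int64(-2), np.int64(244)), (np.int64(-13), np.int64(1), np.int64(243)), (np.int64(-13), np.int64(4), np.int64(243))]
220 [(np.int64(-10), np.int64(-4), np.int64(245)), (np.int64(-10), np.int64(-2), np.int64(243)), (np.int64(-10), np.int64(1), np.int64(243)), (np.int64(-10), np.int64(4), np
[... 1791 characters left out ...]
)), (np.int64(18), np.int64(1), np.int64(242)), (np.int64(18), np.int64(4), np.int64(242))]
286 [(np.int64(20), np.int64(-4), np.int64(241)), (np.int64(20), np.int64(-2), np.int64(243)), (np.int64(20), np.int64(1), np.int64(241)), (np.int64(20), np.int64(4), np.int64(241))]
292 [(np.int64(23), np.int64(-4), np.int64(241)), (np.int64(23), np.int64(-2), np.int64(243)), (np.int64(23), np.int64(1), np.int64(241)), (np.int64(23), np.int64(4), np.int64(242))]
298 [(np.int64(26), np.int64(-4), np.int64(242)), (np.int64(26), np.int64(-2), np.int64(242)), (np.int64(26), np.int64(1), np.int64(241)), (np.int64(25), np.int64(4), np.int64(244))]<stdin>:5: RuntimeWarning: invalid value encountered in cast
```

View pics/m8.png

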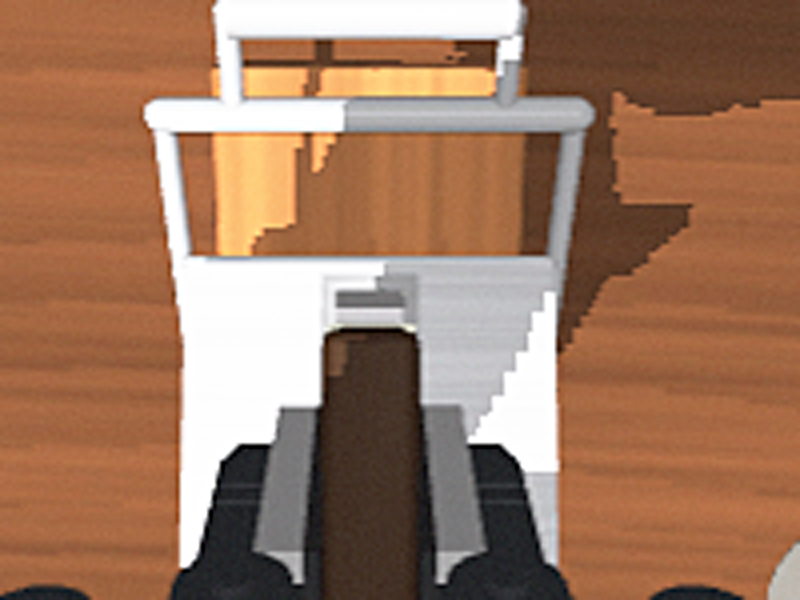

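```bash
python3 - <<'E'
from h import *
s=read_state();print(s['position'],s['contact_force'],s['clock'])
E
```

```text
[ 541.18453448 -194.84410575  247.30768809] [-0.22652714  0.16523827 -1.28505289] 9.6
```

>>> play_rows --targets '[{"gripper": 1, "tx": 0.024, "ty": 0, "tz": 0.011, "spin": 0}, {"gripper": 1, "tx": 0.024, "ty": 0, "tz": 0.011, "spin": 0}, {"gripper": 1, "tx": 0.012, "ty": 0, "tz": 0.037, "spin": 0}, {"gripper": 1, "tx": 0.012, "ty": 0, "tz": 0.037, "spin": 0}]'

```text
clock: 10.1
position: [537.3, -194.9, 235.8]
ee_rot: [-0.026, 1.0, 0.0, -0.001]
contact_force: [0.2, -0.1, -0.6]
gripper_width: 11.1
```

```bash
cat > chk.py <<'E'
from h import *
import sys
t=sys.argv[1]
s=read_state();print(s['position'],s['contact_force'],s['clock'])
a=snap('wrist','w'+t); e=snap('side','s'+t)
cv2.imwrite(f'pics/m{t}.png',cv2.cvtColor(np.hstack([cv2.resize(a['frame'][130:280,160:360],(533,400),interpolation=2),cv2.resize(e['frame'][90:180,260:320],(266,400),interpolation=2)]),cv2.COLOR_RGB2BGR))
Q=toc(cloud(a))
for v in range(190,310,5):
    print(v,' '.join('%d,%d,%d'%tuple(Q[v,u]) if np.isfinite(Q[v,u]).all() else '-' for u in (244,250,256,262)))
E
python3 chk.py 9
```

```text
[ 537.27761848 -194.94453758  235.75132608] [ 0.24011644 -0.10654312 -0.63527543] 10.1
190 -57,-11,3 -57,-3,2 -57,4,2 -57,11,2
195 -51,-11,0 -51,-3,-1 -51,4,0 -51,11,0
200 -45,-11,-2 -45,-3,-3 - -45,12,-2
205 -30,-7,127 -30,-2,126 -30,2,126 -30,7,127
210 -30,-9,50 -30,-3,51 -30,3,51 -26,7,125
215 -19,-4,236 -19,-2,235 -19,0,235 -19,3,235
220 -16,-4,236 -16,-2,237 -16,0,236 -16,3,237
225 -14,-4,235 -14,-2,236 -14,0,236 -14,3,236
230 -12,-4,237 -12,-2,237 -12,0,236 -12,3,235
235 -9,-4,236 -9,-2,235 -9,0,235 -9,3,235
240 -7,-4,236 -7,-2,236 -7,0,235 -7,3,236
245 -5,-4,236 -5,-2,235 -5,0,237 -5,3,235
250 -2,-4,235 -3,-2,235 -3,0,236 -3,3,235
255 0,-4,236 0,-2,236 0,0,235 0,3,235
260 1,-4,235 1,-2,236 1,0,234 1,3,234
265 3,-4,236 3,-2,235 3,0,235 3,3,235
270 6,-4,235 5,-2,236 6,0,235 6,3,234
275 8,-4,233 8,-2,236 8,0,234 8,3,235
280 10,-4,234 10,-2,234 10,0,234 10,3,234
285 13,-4,234 12,-2,235 12,0,234 12,3,234
290 15,-4,234 15,-2,233 15,0,233 15,3,234
295 17,-4,234 17,-2,233 17,0,233 17,3,234
300 19,-4,234 19,-2,234 19,0,234 19,3,233
305 21,-4,236 21,-2,234 22,0,234 22,3,234
```

View pics/m9.png

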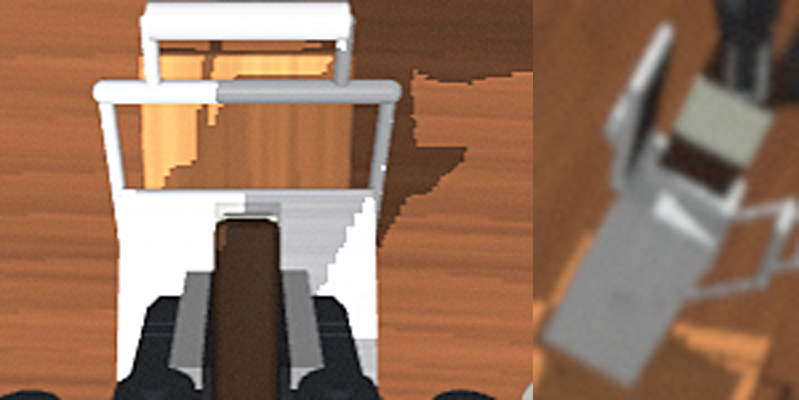

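>>> play_rows --targets '[{"gripper": 1, "tx": -0.008, "ty": 0.001, "tz": 0.018, "spin": 0}, {"gripper": 1, "tx": -0.017, "ty": 0.002, "tz": 0.036, "spin": 0}, {"gripper": 1, "tx": -0.025, "ty": 0.002, "tz": 0.054, "spin": 0}, {"gripper": 1, "tx": -0.034, "ty": 0.002, "tz": 0.072, "spin": 0}, {"gripper": 1, "tx": -0.034, "ty": 0.002, "tz": 0.072, "spin": 0}]'

```text
clock: 10.82
position: [545.8, -194.1, 217.9]
ee_rot: [-0.026, 1.0, 0.0, -0.001]
contact_force: [0.4, -0.6, -1.7]
gripper_width: 10.9
```

```bash
python3 chk.py 10 | awk 'NR==1|| NR%3==0'
```

```text
[ 545.77359101 -194.05091934  217.9219214 ] [ 0.44246784 -0.60236479 -1.6513419 ] 10.825
195 -49,-10,0 -49,-2,0 -49,4,0 -49,11,-2
210 -30,-9,26 -30,-2,27 -30,4,25 -25,7,124
225 -14,-4,216 -14,-1,216 -14,1,216 -14,4,216
240 -7,-4,215 -7,-1,216 -7,1,215 -7,4,215
255 0,-4,214 0,-1,215 0,1,216 0,4,215
270 6,-4,215 6,-1,216 6,1,216 6,4,215
285 13,-4,214 13,-1,214 13,1,215 13,4,215
300 19,-4,214 19,-1,214 20,1,214 20,4,214
```

View pics/m10.png

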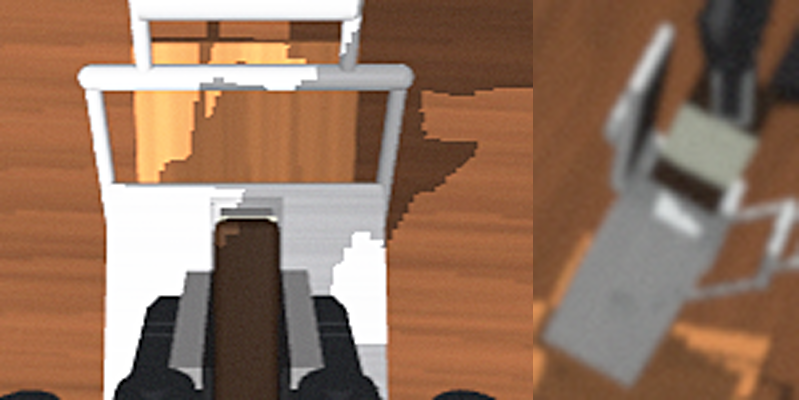

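>>> play_rows --targets '[{"gripper": 1, "tx": -0.012, "ty": 0, "tz": 0.027, "spin": 0}, {"gripper": 1, "tx": -0.025, "ty": 0.001, "tz": 0.054, "spin": 0}, {"gripper": 1, "tx": -0.038, "ty": 0.001, "tz": 0.081, "spin": 0}, {"gripper": 1, "tx": -0.05, "ty": 0.002, "tz": 0.107, "spin": 0}, {"gripper": 1, "tx": -0.05, "ty": 0.002, "tz": 0.107, "spin": 0}]'

```text
clock: 11.55
position: [558.1, -192.8, 190.9]
ee_rot: [-0.026, 1.0, 0.0, -0.001]
contact_force: [0.6, 0.1, -0.9]
gripper_width: 11.1
```

```bash
python3 chk.py 11 | awk 'NR==1|| NR%4==0'
```

```text
[ 558.14550591 -192.82853487  190.8618356 ] [ 0.63016914  0.08607225 -0.87138364] 11.55
200 -31,-5,126 -30,-1,127 -31,2,127 -31,6,127
220 -16,-3,186 -16,-1,185 -16,1,187 -16,4,187
240 -7,-3,186 -7,-1,185 -7,1,187 -7,4,186
260 1,-3,186 1,0,185 1,1,185 1,4,184
280 10,-3,185 10,0,185 10,1,184 10,4,184
300 19,-3,185 19,0,184 19,1,184 19,4,184
```

View pics/m11.png

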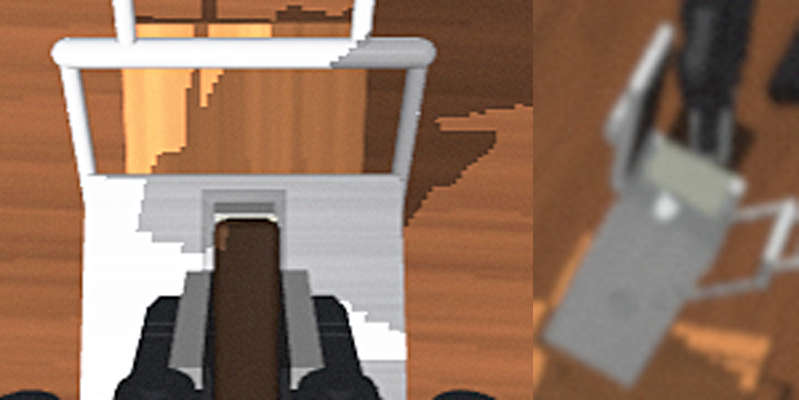

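>>> play_rows --targets '[{"gripper": 0.3, "tx": 0, "ty": 0, "tz": 0, "spin": 0}, {"gripper": 0.3, "tx": 0, "ty": 0, "tz": 0, "spin": 0}, {"gripper": 0.3, "tx": 0, "ty": 0, "tz": 0, "spin": 0}, {"gripper": 0.3, "tx": 0, "ty": 0, "tz": 0, "spin": 0}]'

```text
clock: 12.15
position: [558.3, -193.0, 192.0]
ee_rot: [-0.026, 1.0, -0.0, 0.0]
contact_force: [-0.8, -0.9, 0.5]
gripper_width: 30.1
```

```bash
python3 chk.py 12 | awk 'NR==1|| NR%4==0'
```

```text
[ 558.34639673 -192.97990914  192.00322435] [-0.84596072 -0.88404534  0.49180293] 12.15
200 -30,-5,126 -30,-1,127 -30,2,127 -30,6,127
220 -17,-5,112 -17,-1,112 -17,2,110 -16,6,121
240 -2,-5,112 -2,-1,112 -2,2,111 -3,6,119
260 11,-5,111 11,-1,113 23,4,12 10,6,118
280 29,-6,88 29,-1,87 30,3,86 30,7,86
300 33,-5,132 33,-1,134 33,2,134 33,6,134
```

View pics/m12.png

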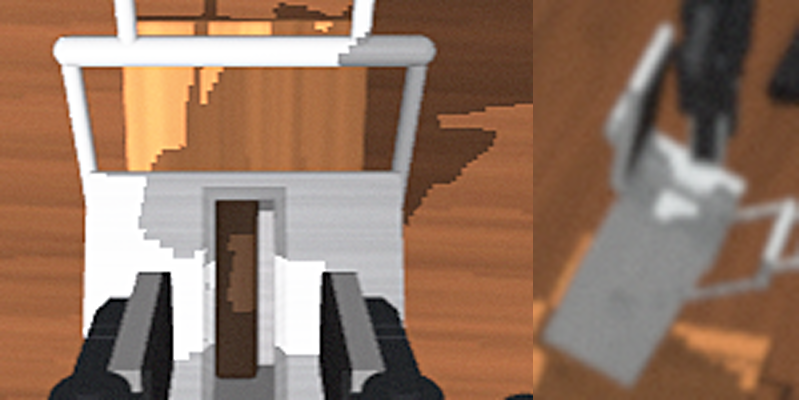

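>>> play_rows --targets '[{"gripper": 0.3, "tx": 0.03, "ty": 0, "tz": -0.15, "spin": 0}, {"gripper": 0.3, "tx": 0.03, "ty": 0, "tz": -0.4, "spin": 0}, {"gripper": 1, "tx": -0.05, "ty": 0, "tz": -0.46, "spin": 0}, {"gripper": 1, "tx": -0.2, "ty": 0, "tz": -0.46, "spin": 0}, {"gripper": 1, "tx": -0.38, "ty": 0, "tz": -0.44, "spin": 0}, {"gripper": 1, "tx": -0.38, "ty": 0, "tz": -0.3, "spin": 0}, {"gripper": 1, "tx": -0.38, "ty": 0, "tz": -0.18, "spin": 0}, {"gripper": 1, "tx": -0.38, "ty": 0, "tz": -0.18, "spin": 0}]'

```text
clock: 13.25
position: [651.8, -187.8, 233.6]
ee_rot: [-0.026, 1.0, 0.001, -0.003]
contact_force: [-0.6, 0.1, -0.3]
gripper_width: 0.1
```

```bash
python3 - <<'E'
from h import *
s=read_state();print(s['position'],s['contact_force'],s['gripper_width'])
b=snap('scene','c13'); e=snap('side','s13')
cv2.imwrite('pics/m13.png',cv2.cvtColor(np.hstack([cv2.resize(b['frame'][170:290,110:230],(400,400),interpolation=2),cv2.resize(e['frame'][60:180,240:360],(400,400),interpolation=2)]),cv2.COLOR_RGB2BGR))
E
```

```text
[ 651.83970768 -187.76923815  233.58523111] [-0.57940162  0.12826113 -0.26727131] 0.1059891041681362
```

View pics/m13.png

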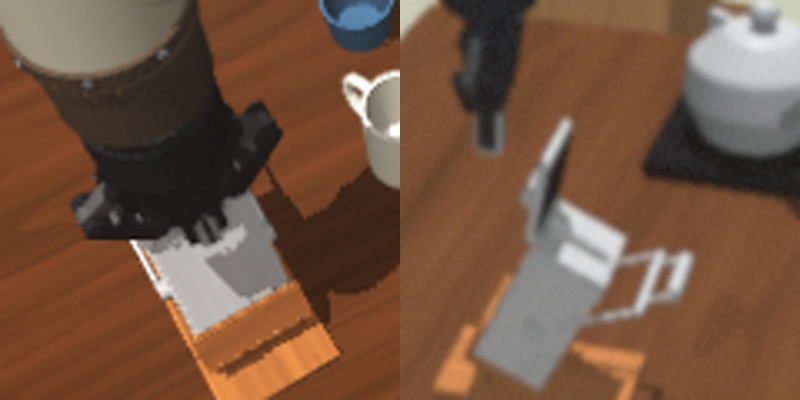

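>>> play_rows --targets '[{"gripper": 1, "tx": 0.1, "ty": 0, "tz": -0.016, "spin": 0}, {"gripper": 1, "tx": 0.16, "ty": 0, "tz": -0.016, "spin": 0}, {"gripper": 1, "tx": 0.23, "ty": 0, "tz": -0.012, "spin": 0}, {"gripper": 1, "tx": 0.27, "ty": 0, "tz": 0.01, "spin": 0}, {"gripper": 1, "tx": 0.304, "ty": 0, "tz": 0.036, "spin": 0}, {"gripper": 1, "tx": 0.335, "ty": 0, "tz": 0.07, "spin": 0}, {"gripper": 1, "tx": 0.36, "ty": 0, "tz": 0.104, "spin": 0}, {"gripper": 1, "tx": 0.375, "ty": 0, "tz": 0.145, "spin": 0}, {"gripper": 1, "tx": 0.39, "ty": 0, "tz": 0.188, "spin": 0}, {"gripper": 1, "tx": 0.42, "ty": 0, "tz": 0.225, "spin": 0}, {"gripper": 1, "tx": 0.42, "ty": 0, "tz": 0.25, "spin": 0}, {"gripper": 1, "tx": 0.415, "ty": 0, "tz": 0.265, "spin": 0}]'

```text
clock: 14.85
position: [549.2, -193.4, 170.0]
ee_rot: [-0.026, 1.0, 0.0, -0.001]
contact_force: [-1.3, -0.5, 0.9]
gripper_width: -0.0
```

```bash
cat > chk2.py <<'E'
from h import *
import sys
t=sys.argv[1]
s=read_state();print(s['position'],s['contact_force'],s['clock'])
b=snap('wrist','w'+t); e=snap('side','s'+t)
cv2.imwrite(f'pics/m{t}.png',cv2.cvtColor(np.hstack([cv2.resize(b['frame'][80:320,120:360],(400,400),interpolation=2),cv2.resize(e['frame'][60:180,240:360],(400,400),interpolation=2)]),cv2.COLOR_RGB2BGR))
E
python3 chk2.py 14
```

```text
[ 549.1764408  -193.39476671  169.9934103 ] [-1.33638969 -0.54612083  0.87693881] 14.85
```

View pics/m14.png

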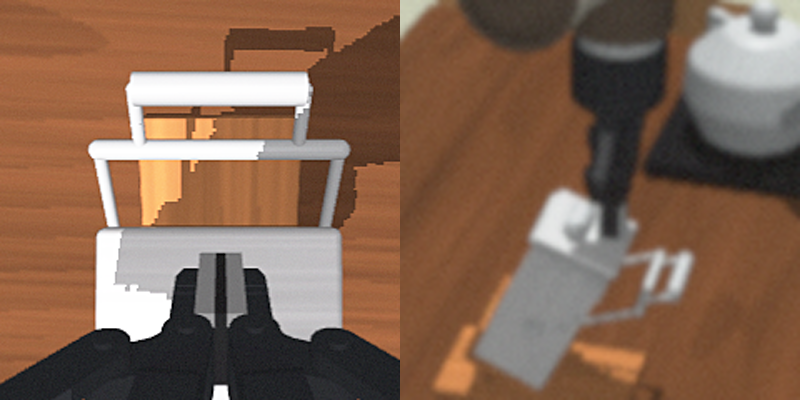

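>>> play_rows --targets '[{"gripper": 1, "tx": 0, "ty": 0, "tz": 0.01, "spin": 0}, {"gripper": 1, "tx": 0, "ty": 0, "tz": 0.018, "spin": 0}, {"gripper": 1, "tx": 0, "ty": 0, "tz": 0.018, "spin": 0}]'

```text
clock: 15.32
position: [549.6, -193.4, 166.0]
ee_rot: [-0.026, 1.0, 0.0, -0.0]
contact_force: [-0.3, 0.5, -0.3]
gripper_width: -0.3
```

>>> play_rows --targets '[{"gripper": 1, "tx": 0, "ty": 0, "tz": 0.01, "spin": 0}, {"gripper": 1, "tx": 0, "ty": 0, "tz": 0.02, "spin": 0}, {"gripper": 1, "tx": 0, "ty": 0, "tz": 0.02, "spin": 0}]'

```text
clock: 15.7
position: [550.0, -193.5, 164.6]
ee_rot: [-0.027, 1.0, -0.001, 0.001]
contact_force: [-5.8, 3.3, 15.2]
gripper_width: 0.0
```

```bash
python3 chk2.py 15; python3 - <<'E'
from h import *
d=load('w15'); Q=toc(cloud(d))
for v in range(212,260,6): print(v,' '.join('%d,%d,%.1f'%tuple(Q[v,u]) if np.isfinite(Q[v,u]).all() else '-' for u in (180,195,205,215,300,315)))
E
```

```text
[ 549.98007387 -193.51478092  164.60917331] [-5.82969396  3.27959075 15.16576623] 15.7
212 -45,-78,-14.5 -45,-62,-13.3 -45,-49,-3.2 -45,-39,-3.6 -45,51,-12.8 -41,43,100.7
218 -38,-79,-16.9 -36,-33,135.9 -36,-27,136.5 -36,-21,137.1 -36,27,135.7 -36,35,135.5
224 -33,-40,138.4 -33,-32,137.6 -33,-26,138.3 -33,-21,138.6 -33,26,138.2 -33,35,138.1
230 -29,-41,136.5 -29,-32,137.9 -29,-26,137.7 -29,-21,137.8 -30,26,137.6 -30,34,138.8
236 -26,-40,137.5 -26,-32,138.4 -26,-26,137.4 -26,-21,137.4 -26,26,138.6 -26,35,137.5
242 -23,-40,137.4 -23,-32,137.5 -23,-26,138.8 -23,-21,137.6 -23,26,137.2 -23,34,138.9
248 -19,-40,137.8 -19,-32,138.4 -19,-26,137.3 -20,-20,138.4 -20,26,137.4 -20,34,138.8
254 -16,-40,136.9 -16,-32,138.2 -16,-26,138.4 -16,-20,137.7 -16,26,138.1 -16,34,137.9
```

```bash
python3 - <<'E'
from h import *
d=load('w15'); W=cloud(d); Q=toc(W); hsv=cv2.cvtColor(d['frame'],cv2.COLOR_RGB2HSV)
g=(hsv[...,1]<60)&(hsv[...,2]>140)&(W[...,2]>90)&(abs(Q[...,1])<26)&(Q[...,0]<-74)&(Q[...,0]>-120)
q=Q[g]; r=np.hypot(q[:,0],q[:,2]-56); a=np.arctan2(q[:,2]-56,-q[:,0]); print(len(q),np.percentile(q,[5,50,95],axis=0).round(1).tolist(),np.median(r),np.median(a), W[g].mean(0))
for a in (.83,1.0,1.2,1.4,1.6,1.68,1.744): print(a,tow([-122*np.cos(a),0,56+122*np.sin(a)]).round(1))
E
```

```text
2023 [[-88.4, -23.4, 145.2], [-82.6, -0.6, 149.4], [-78.6, 23.3, 151.0]] 125.14976120746263 0.8470743818355524 [ 491.96777209 -196.48682357  132.35777514]
0.83 [ 493.7 -196.1  129.9]
1.0 [ 503.3 -195.7  148.3]
1.2 [ 518.3 -194.9  167.5]
1.4 [ 536.8 -194.   183.3]
1.6 [ 558.  -193.   195.2]
1.68 [ 567.1 -192.5  198.7]
1.744 [ 574.6 -192.2  201. ]
```

>>> play_rows --targets '[{"gripper": 1, "tx": 0, "ty": 0, "tz": -0.15, "spin": 0}, {"gripper": 1, "tx": 0.05, "ty": 0, "tz": -0.25, "spin": 0}, {"gripper": 1, "tx": 0.22, "ty": 0, "tz": -0.25, "spin": 0}, {"gripper": 1, "tx": 0.39, "ty": 0, "tz": -0.2, "spin": 0}, {"gripper": 1, "tx": 0.39, "ty": 0, "tz": -0.05, "spin": 0}, {"gripper": 1, "tx": 0.39, "ty": 0, "tz": 0.13, "spin": 0}, {"gripper": 1, "tx": 0.39, "ty": 0, "tz": 0.13, "spin": 0}]'

```text
clock: 16.68
position: [449.7, -198.1, 126.0]
ee_rot: [-0.026, 1.0, 0.001, -0.004]
contact_force: [-0.2, 0.2, 0.3]
gripper_width: 0.0
```

```bash
python3 chk2.py 16
```

```text
[ 449.72618716 -198.14846921  126.04895806] [-0.16768952  0.23309581  0.27166572] 16.675
```

View pics/m16.png

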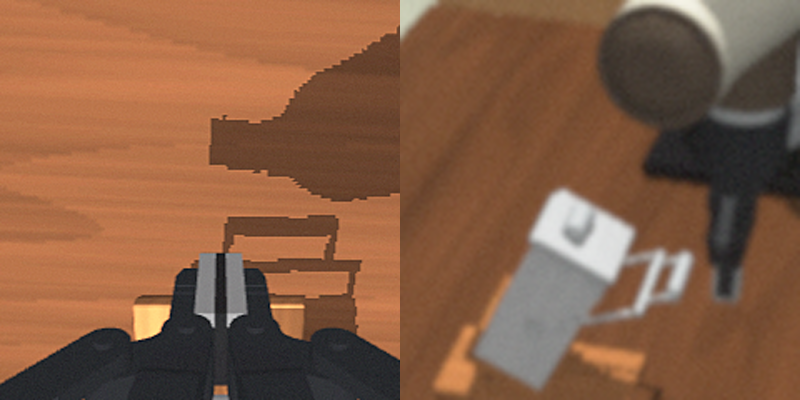

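>>> play_rows --targets '[{"gripper": 1, "tx": -0.06, "ty": 0, "tz": 0, "spin": 0}, {"gripper": 1, "tx": -0.105, "ty": 0, "tz": -0.008, "spin": 0}, {"gripper": 1, "tx": -0.145, "ty": 0, "tz": -0.068, "spin": 0}, {"gripper": 1, "tx": -0.177, "ty": 0, "tz": -0.116, "spin": 0}, {"gripper": 1, "tx": -0.21, "ty": 0, "tz": -0.156, "spin": 0}, {"gripper": 1, "tx": -0.245, "ty": 0, "tz": -0.192, "spin": 0}, {"gripper": 1, "tx": -0.28, "ty": 0, "tz": -0.22, "spin": 0}, {"gripper": 1, "tx": -0.32, "ty": 0, "tz": -0.248, "spin": 0}, {"gripper": 1, "tx": -0.35, "ty": 0, "tz": -0.264, "spin": 0}, {"gripper": 1, "tx": -0.35, "ty": 0, "tz": -0.264, "spin": 0}]'

```text
clock: 18.02
position: [540.7, -193.7, 194.4]
ee_rot: [-0.026, 1.0, 0.0, 0.001]
contact_force: [-0.6, 0.0, 0.7]
gripper_width: 0.1
```

```bash
python3 chk2.py 17
```

```text
[ 540.72664097 -193.67984451  194.44230965] [-0.60686147  0.03287064  0.67530218] 18.025
```

View pics/m17.png

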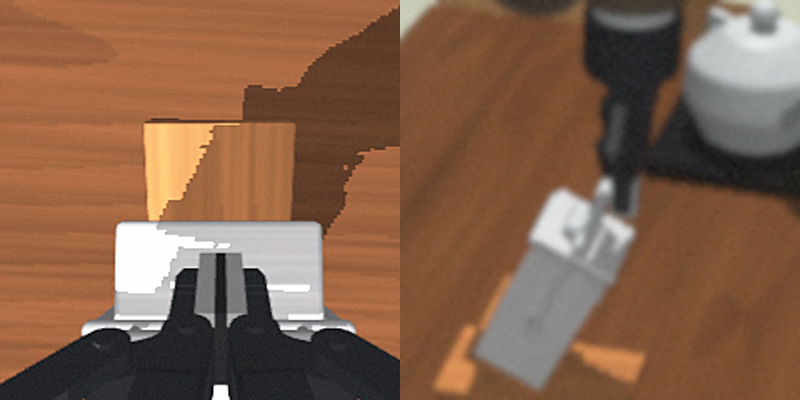

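>>> play_rows --targets '[{"gripper": 1, "tx": -0.02, "ty": 0, "tz": -0.008, "spin": 0}, {"gripper": 1, "tx": -0.035, "ty": 0, "tz": -0.014, "spin": 0}, {"gripper": 1, "tx": -0.05, "ty": 0, "tz": -0.018, "spin": 0}, {"gripper": 1, "tx": -0.06, "ty": 0, "tz": -0.02, "spin": 0}, {"gripper": 1, "tx": -0.06, "ty": 0, "tz": -0.02, "spin": 0}]'

```text
clock: 18.75
position: [552.4, -193.0, 199.2]
ee_rot: [-0.026, 1.0, 0.0, -0.003]
contact_force: [-6.2, 1.2, 2.6]
gripper_width: 0.4
```

>>> play_rows --targets '[{"gripper": 1, "tx": -0.012, "ty": 0, "tz": -0.003, "spin": 0}, {"gripper": 1, "tx": -0.024, "ty": 0, "tz": -0.006, "spin": 0}, {"gripper": 1, "tx": -0.036, "ty": 0, "tz": -0.006, "spin": 0}, {"gripper": 1, "tx": -0.036, "ty": 0, "tz": -0.006, "spin": 0}]'

```text
clock: 19.25
position: [557.2, -192.9, 200.5]
ee_rot: [-0.025, 1.0, 0.001, -0.008]
contact_force: [-16.1, 1.2, 8.0]
gripper_width: 0.1
```

```bash
python3 chk2.py 18
```

```text
[ 557.23475896 -192.87876949  200.49288671] [-16.06802581   1.21298387   7.96326813] 19.25
```

View pics/m18.png

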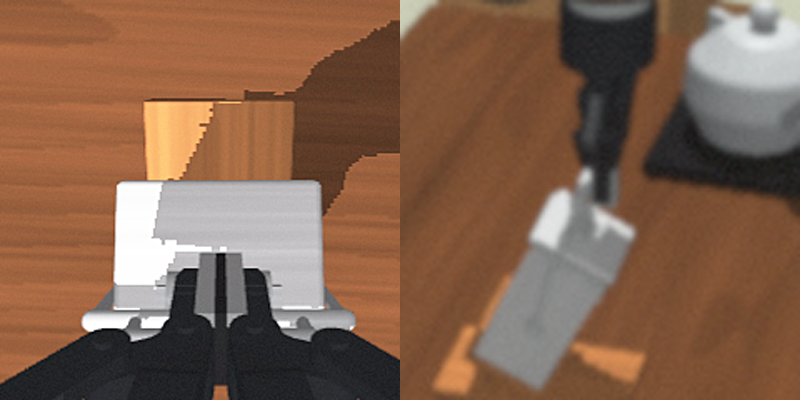

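>>> play_rows --targets '[{"gripper": 1, "tx": -0.01, "ty": 0, "tz": 0, "spin": 0}, {"gripper": 1, "tx": -0.02, "ty": 0, "tz": 0, "spin": 0}, {"gripper": 1, "tx": -0.02, "ty": 0, "tz": 0, "spin": 0}]'

```text
clock: 19.73
position: [557.7, -192.9, 200.5]
ee_rot: [-0.025, 1.0, 0.001, -0.013]
contact_force: [-25.2, 2.6, 14.9]
gripper_width: -0.0
```

>>> play_rows --targets '[{"gripper": 1, "tx": 0.03, "ty": 0, "tz": 0, "spin": 0}, {"gripper": 1, "tx": 0.12, "ty": 0, "tz": 0, "spin": 0}, {"gripper": 1, "tx": 0.25, "ty": 0, "tz": -0.1, "spin": 0}, {"gripper": 1, "tx": 0.4, "ty": 0, "tz": -0.4, "spin": 0}, {"gripper": 1, "tx": 0.4, "ty": 0, "tz": -0.5, "spin": 0}, {"gripper": 1, "tx": 0.4, "ty": 0, "tz": -0.5, "spin": 0}]'

```text
clock: 20.48
position: [470.6, -198.1, 331.1]
ee_rot: [-0.026, 1.0, -0.001, 0.006]
contact_force: [0.7, 1.2, -0.9]
gripper_width: -0.0
```

```bash
python3 chk2.py 19; python3 - <<'E'
from h import *
d=load('w19'); W=cloud(d); Q=toc(W); hsv=cv2.cvtColor(d['frame'],cv2.COLOR_RGB2HSV)
g=(hsv[...,1]<60)&(hsv[...,2]>120)&(abs(Q[...,1])<26)&(Q[...,2]>160)&(Q[...,2]<200)&(abs(Q[...,0])<60)
q=Q[g]; r=np.hypot(q[:,0],q[:,2]-56); a=np.arctan2(q[:,2]-56,-q[:,0]); print(len(q),np.percentile(q,[5,50,95],axis=0).round(1).tolist(),np.median(r),np.median(a))
g=(hsv[...,1]<60)&(abs(Q[...,1])<38)&(Q[...,2]>120)&(Q[...,2]<145)&(Q[...,0]<-12)&(Q[...,0]>-34); print('lid z',np.median(Q[g][:,2]))
# bystanders compare
s=snap('scene','c19'); a=load('scene0')
cv2.imwrite('pics/m19b.png',cv2.cvtColor(np.hstack([a['frame'][120:300,110:390],s['frame'][120:300,110:390]]),cv2.COLOR_RGB2BGR))
E
```

```text
[ 470.58367862 -198.1475539   331.08778529] [ 0.69366159  1.17989146 -0.94415428] 20.475Traceback (most recent call last):
  File "<stdin>", line 4, in <module>
    return _quantile_unchecked(
        a, q, axis, out, overwrite_input, method, keepdims, weights)
    return _ureduce(a,
                    func=_quantile_ureduce_func,
    ...<5 lines>...
                    overwrite_input=overwrite_input,
                    method=method)
    r = func(a, **kwargs)
    result = _quantile(arr,
                       quantiles=q,
    ...<2 lines>...
                       out=out,
                       weights=wgt)
    slices_having_nans = np.isnan(arr[-1, ...])
                                  ~~~^^^^^^^^^
IndexError: index -1 is out of bounds for axis 0 with size 0
```

View pics/m19.png

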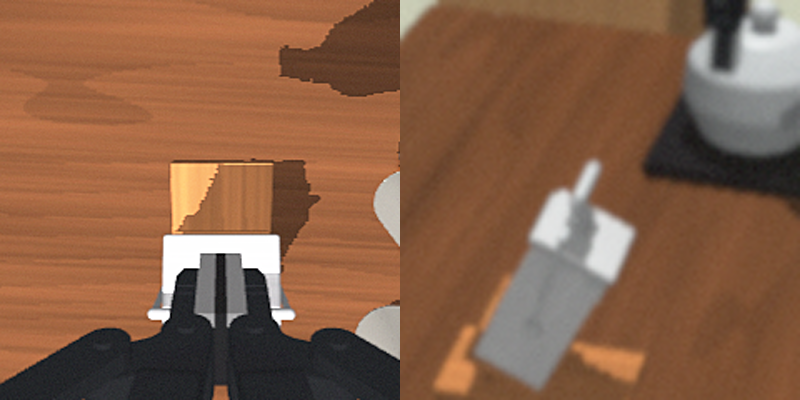

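```bash
python3 - <<'E'
from h import *
d=load('s19'); w=load('w19'); W=cloud(w);Q=toc(W)
f=lambda a,r,y:tow([-r*np.cos(a),y,56+r*np.sin(a)])
for a in (1.55,1.62,1.68,1.744): print(a,((proj(d,[f(a,122,27)])-[240,60])*3.333+[400,0]).round(0),(( proj(w,[f(a,96,-46)])-[120,80])/.6).round(0))
g=(abs(abs(Q[...,1])-42)<6)&(Q[...,2]>130)&(Q[...,2]<165)&(abs(Q[...,0])<45)
q=Q[g]; r=np.hypot(q[:,0],q[:,2]-56); a=np.arctan2(q[:,2]-56,-q[:,0]); k=(abs(r-98)<6)&(a>1.3); print(k.sum(),np.percentile(a[k],[10,50,90]),np.median(r[k]))
s=snap('scene','c19'); a=load('scene0')
cv2.imwrite('pics/m19b.png',cv2.cvtColor(np.hstack([a['frame'][120:300,110:390],s['frame'][120:300,110:390]]),cv2.COLOR_RGB2BGR))
z=s['frame'][190:300,125:225]; cv2.imwrite('pics/m19c.png',cv2.cvtColor(cv2.resize(z,None,fx=4,fy=4,interpolation=2),cv2.COLOR_RGB2BGR))
W=cloud(s); Q=toc(W); g=(abs(Q[...,1])<24)&(Q[...,2]>162)&(Q[...,2]<200)&(abs(Q[...,0])<45); q=Q[g]; r=np.hypot(q[:,0],q[:,2]-56); a=np.arctan2(q[:,2]-56,-q[:,0]); print('scene rod',len(q),np.median(r),np.median(a))
E
```

```text
1.55 [[600. 211.]] [[154. 285.]]
1.62 [[590. 206.]] [[154. 295.]]
1.68 [[582. 202.]] [[154. 304.]]
1.744 [[573. 198.]] [[154. 313.]]
139 [1.70980004 1.73482849 1.77019122] 99.38065785301933
scene rod 111 126.54826853306727 1.782761789008433
```

View pics/m19b.png

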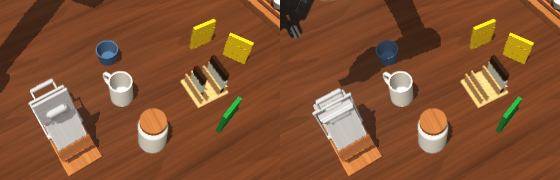

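View pics/m19c.png

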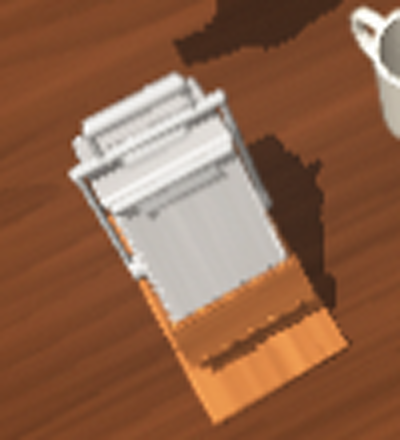

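```bash
python3 -c "
from h import *
print(job_done(), read_state()['clock'])"
```

```text
the job is handed in; nothing more can be done
the job is handed in; nothing more can be done
```

The narrow bar is all the way inside the canister, the lid is shut and the bail has snapped past centre and clamps it. I handed the job in at about 20.6 s; no verdict was reported.

I lifted the bar from the rack and tilted it about 23° in the grip by pushing it against the end of a rack wall. I then fed it 42 mm into the slot and let it slide in, pushed the lid shut with the closed fingers, and pushed the bail over the ridge to its stop.

**Bar:** its top measured at z = 112 mm in the canister, which puts it on the inner floor and below the mouth plate.

**Lid:** its outer face measured at z = 138 mm, which is where it should be when shut, with about 15 N pressing back.

**Bail:** its angle measured 1.735 rad in the wrist view (stop 1.744, dead centre 1.68), taken after the gripper had backed off. At the stop the pushing force rose to about 29 N with almost no further movement.

**Bystanders:** the wide bar, jar, cup, jug and look-alikes look unmoved in before and after scene pictures; I compared these by eye only.

**Disagreements:**
- The scene camera read the bail at 1.78 rad, slightly past the stop. It sees the rod from behind, which I took as the cause.
- The side camera placed the canister about 3 mm off from the wrist view, so I relied on the wrist view for the insertion.

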